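Set the length stop on a T-track stop board

ROBOT

A 7-joint arm with a two-finger parallel gripper is mounted at the origin on a cart in front of the work surface, level with it; the furniture and walls round the work are solid. World frame = base frame: x ahead of the robot, y to its left, z up, the work surface at z = 0. Lengths are in m, angles in degrees, forces in N, time in s.
With the tool pointing down it reaches from about 0.4 to 0.9 m from the base axis. Payload 5.5 kg.
Tool frame: the origin (TCP) lies midway between the tips of the shut fingers; the grasp point (between the pads) lies 19 mm behind it; z points along the fingers, y is the line along which they close (so a half turn about z gives the same grasp; the last joint's range is limited). The gripper opens to 85 mm and grips with 20 to 120 N. Pads are 22 mm wide; open, the fingers measure 114 mm over their backs; the gripper's body (76 mm by 85 mm) begins 54 mm behind the grasp point. The pads swing forward as they close: fully open they stand 13 mm farther back than shut.
Start: joints at [-59.118, 28.699, -24.465, 88.831, 12.651, 65.22, -12.049], TCP at [0.177, 0.625, 0.196] pointing down, gripper open.
Joint ranges: [-164.97, 164.97], [-17.58, 116.51], [-87.97, 89.64], [11.32, 138.91], [-80.73, 260.73], [10.89, 115.49], [-147.41, 147.41]. Speed limits (degrees/s): [147.25, 147.25, 180, 180, 180, 180, 180].

INTERFACE

Orientations are given as [roll, pitch, yaw] about the fixed x, y, z axes, in that order (R = Rz(yaw) Ry(pitch) Rx(roll)).
In Python, from workcell import * gives the robot as it stands.
- The arm moves only by the tool drive_tool, never from a script. Its argument "deltas" is a list of rows, each an object with "linear": the shift along the tool's x, y, z in m, a list of three; "twist": the turn about the tool's z in rad. A call has 1 to 10 rows; each row is the pose to reach, as a shift and turn from the pose commanded when the call began, along the tool's axes at that moment; what a row does not reach only later rows make up. A row lasts 1/12 s, in which the tool goes at most 41.7 mm and 7.16 degrees, less where a joint would pass 70% of its speed; a pose out of reach is approached as far as the arm can. A call with a gripper value outside its range is refused whole. "claw" is the finger opening in m, from 0 to 0.0854, set as the call begins (left out, the last holds). The fingers move at their own pace and stop on an object; the grip force is fixed at half the most. Time passes only in rows, so rows that repeat a pose let the fingers close. It gives the time, the measured TCP pose, the force, the opening and the grip force at its end, in the units of the state.
- observe(): the state, without advancing time (a new reading comes with each control period).
- snapshot(name): name is "scene" or "side" or "wrist"; returns a dict with "image" (480x640x3 uint8, red, green, blue), "depth" (480x640 float32, m along the optical axis (not along the pixel's ray), 0 where there is no reading), "fov_y" (degrees; the focal length in pixels is half the picture's height over the tangent of half this angle, whatever the lens; pixels are square), "cx", "cy" (the principal point, pixels), "k1" (the pictures are not rectified: a ray, as slopes to the right and down, at radius r is drawn at 1 + k1 r^2 times it, then the intrinsics apply), "R" (3x3) and "t" (3): a world point X has camera coordinates R X + t; the wrist camera has in their place "mount" (4x4, takes a point from camera to tool coordinates, whose origin is the TCP and whose axes are the flange's). Camera axes: x right, y down, z forward; pixel columns grow to the right and rows downward; lengths in m; the calibration is good to about 2 mm. A picture is of the moment at which its call begins: read the wrist's pose just before it.
- job_done(): hands the job in; it is judged then, once.
The state is a dict: "t": time; "q": joint angles; "dq": joint speeds; "effort": joint torques, N m; "position": TCP position; "ee_rot": TCP orientation; "force": force on the tool from outside, world axes, zero at the start; "moment": the same for the moment, N m; "gripper_width": finger opening in m; "finger_force": force on a finger pad.
Only numpy, scipy, OpenCV 4.12 (cv2) and the standard library are available. Lean on these libraries where they do the work, as an engineer would, in place of code of your own. Each camera call takes 0.05 s, during which the arm holds its last target. There are 200 camera calls.

TASK

Set the stop board to the length of the sample piece: stand the stop block on the T-track and slide it up so that the sample is pushed snugly home, without play, between the adjusting screw and the block, pressing on it only lightly (under 15 N). Then push the T-handle down so that the stop's T-foot passes through the slot, give it a quarter turn and let it spring up, so that the foot hooks under the track's lips and holds the block there. Do not force anything and leave the other things on the bench where they are.

Things in the scene. Friction and masses are not known exactly. Their poses are not given: they have to be found in the camera images.
- jig: Stop board, screwed to the worktop: plywood bed 130 mm wide (x), 320 mm long (y); origin = centre of its underside, bed top 24 mm above it. The bed from y = -160 to 0 mm is clear but for the sample. A wooden fence 14 mm high, its face at x = +34.5 mm, runs from y = 8 to 120 mm.
- jig_track (a point): Point in the slot of the aluminium T-track, level with the bed top, at the board's middle (x = y = 0 of the board). The track is let in flush along the board's whole length (y): slot 10.5 mm wide, lips 3 mm thick, hollow below them 34 mm wide and 13 mm deep.
- jig_end (a point): Foot, at bed level, of the inner face (y = 124 mm, x = 0) of the wooden end block on the board's +y end, 102 mm wide, 40 mm high. 19 mm above this point an adjusting screw with an 18 mm round pad comes out of the block towards -y; the pad's face stands 12 to 42 mm out (y = 112 to 82 mm), differently each time and not measured; it does not give.
- sample: Sample piece: plain wooden block 64 mm (x) x 110 mm (y) x 38 mm high, 0.1 to 0.2 kg, loose, lying flat on the bed over the track, its length about along the track, 4 to 46 mm short of the screw's pad. Origin = centre of its underside.
- stop: Length stop: dark wood block 46 x 46 x 36 mm, 0.2 to 0.35 kg in all, standing on the worktop right of the board. Origin = centre of its underside. A steel pin runs upright through its middle, with a black T-handle above and a T-foot below; a spring holds the pin up, so that the foot is hidden in a hollow of the underside and the block stands flat.
- stop_handle (a point): Centre of the T-handle: bar 44 mm long (its y) x 12 mm thick (x) x 15.5 mm high (z), 25 mm above the block's top, parallel to the T-foot. Pressed, it travels 14 mm to a hard end; the spring resists with 2 N at first, 13 N at the end. It turns freely 93 degrees either way from the block's y direction; at the start it is up to 17 degrees off that.
- stop_foot (a point): Centre of the T-foot, a round cross-bar 8 mm thick, 26 mm long (its y); 4.5 mm above the block's underside when up. In line with the slot it passes through; it is below the lips when the handle is pressed 11.5 to 14 mm and can then be turned across; let go, it rises against the lips and the spring (11 N) clamps the block.
- tape_measure: Tape measure, 36 x 78 x 64 mm, standing behind the stop; to be left alone. Origin = centre of its underside.
- pencil: Red pencil, 142 mm long, 7 mm thick, lying at the front; to be left alone. Origin = centre of its underside.
- combination_square: Combination square, 88 x 300 x 20 mm, lying at the right; to be left alone. Origin = centre of its underside.
Not all that is in view belongs to the job. Several things have the shape of the stop; the one meant has the colours described above.

How it is judged:
By the outcome, as a careful person would: the job done as asked, in the order asked, and still so for the second after the job is handed in, with the robot touching nothing.
It also fails if it takes over 54 s, if anything falls off the work surface, if the arm or the gripper's body presses on something with over 40 N, if the wrist force passes 120 N, or if a joint passes its speed limit or range.

## Working session

There is one attempt and no reset: what is moved stays moved. The work goes in short steps, Python scripts to look and compute and a tool call to move; the robot and the scene stay as the last step left them, time stands still between calls to the robot, and variables do not carry over. Pictures are saved under pics/ and viewed, at most 10 in all, crops included, and the job is handed in when it is done.

Besides the shell and the picture viewer there is one more tool, called after "Request:" by a JSON object that holds its "method" and its "body", one argument or row to a line. drive_tool: Moves the arm, as the interface text tells. Its arguments: {"type":"object","properties":{"deltas":{"type":"array"},"claw":{"type":"number"}},"required":["deltas"]}

```bash
mkdir -p pics; cat > h.py <<'E'
from workcell import *
import numpy as np, cv2
from scipy.spatial.transform import Rotation as Ro
def cam(name):
    s=observe(); d=snapshot(name)
    if 'mount' in d:
        T=np.eye(4); T[:3,:3]=Ro.from_euler('xyz',s['ee_rot'],degrees=True).as_matrix(); T[:3,3]=s['position']
        M=T@np.array(d['mount']); d['R']=M[:3,:3].T; d['t']=-M[:3,:3].T@M[:3,3]
    np.save(f'/tmp/{name}.npy',d,allow_pickle=True); return d
def load(name): return np.load(f'/tmp/{name}.npy',allow_pickle=True).item()
def K(d):
    f=240/np.tan(np.radians(d['fov_y'])/2); return np.array([[f,0,d['cx']],[0,f,d['cy']],[0,0,1.]])
def ray(d,u,v):
    p=cv2.undistortPoints(np.array([[[u,v]]],float),K(d),np.array([d['k1'],0,0,0.])).ravel()
    return np.array([p[0],p[1],1.])
def onz(d,u,v,z):
    R=np.array(d['R']);c=-R.T@np.array(d['t']); r=R.T@ray(d,u,v); return c+r*(z-c[2])/r[2]
def dep(d,u,v):
    z=d['depth'][int(v),int(u)]; R=np.array(d['R']); return R.T@(ray(d,u,v)*z-np.array(d['t']))
def proj(d,X):
    r,_=cv2.Rodrigues(np.array(d['R'])); return cv2.projectPoints(np.array([X],float),r,np.array(d['t'],float),K(d),np.array([d['k1'],0,0,0.]))[0].ravel()
E
python3 - <<'E'
from h import *
print(observe())
for n in('scene','side'):
    d=cam(n); cv2.imwrite(f'pics/{n}.png',d['image'][...,::-1]); print(n,d['fov_y'],d['k1'],-np.array(d['R']).T@np.array(d['t']))
E
```

```text
{'t': 0.0, 'q': array([-59.11746231,  28.75367393, -24.45298104,  88.89042027,
        12.65043864,  65.22189807, -12.04836711]), 'dq': array([-0.00469658,  0.00422652,  0.02117919, -0.06250738, -0.14780441,
        0.03840679,  0.04732067]), 'effort': array([ 7.33808392e-04, -5.69531250e+01, -5.81614941e+00, -2.80930835e+01,
        1.05086042e-02,  1.21779562e-02, -1.89692162e-05]), 'position': array([0.17684332, 0.62468506, 0.19496799]), 'ee_rot': array([-1.79887411e+02, -3.70492666e-03,  1.64201057e+02]), 'force': array([-0.13729292,  0.49841241,  0.49162642]), 'moment': array([ 0.0289258 , -0.02412248, -0.02317532]), 'finger_force': 0.0, 'gripper_width': 0.08511691675757525}
scene 55.40751742267835 -0.09730676673106783 [-0.45880884  0.45857823  0.59309674]
side 49.32375915606803 -0.11401521053286255 [0.33490818 0.70563356 0.80978369]
```

View pics/scene.png

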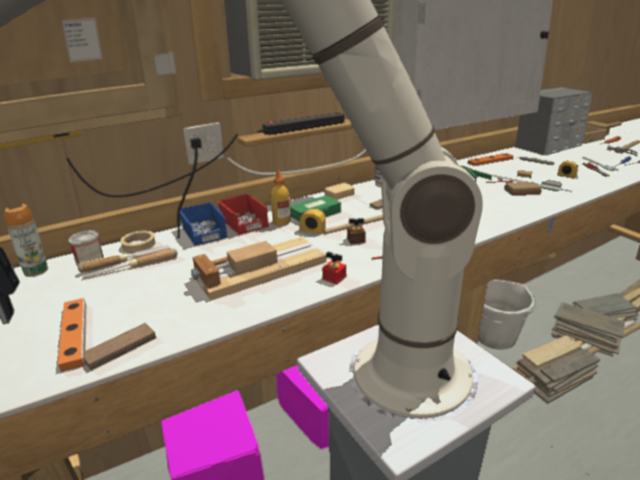

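View pics/side.png

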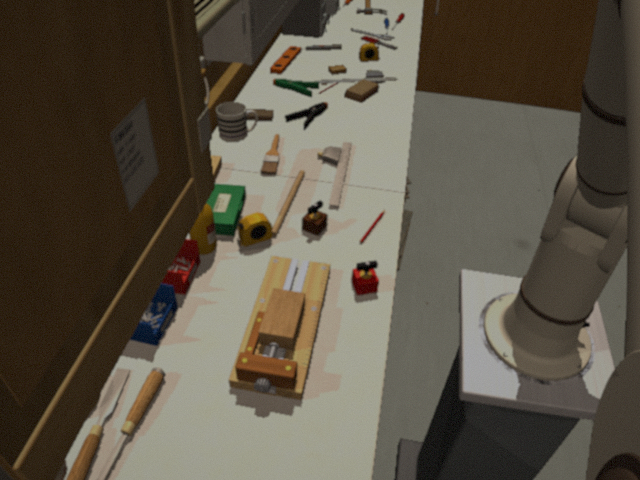

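Side view: the board runs from (295,260) to (265,390), with its end block at (265,372) and the sample at (283,318). Two things have the stop's shape: dark brown with a black handle at (314,220), and red with a black handle at (365,280). The dark wood one fits the description. I'll confirm it in a crop.

```bash
python3 - <<'E'
from h import *
d=load('side')
im=d['image'][190:400,220:400,::-1]
a=cv2.resize(d['image'][195:405,220:400,::-1],None,fx=2.8,fy=2.8,interpolation=cv2.INTER_CUBIC)
b=cv2.resize(d['image'][195:245,290:340,::-1],(290,290),interpolation=cv2.INTER_CUBIC)
o=np.zeros((590,800,3),np.uint8); o[:588,:504]=a; o[:290,506:796]=b; cv2.imwrite('pics/c1.png',o)
for n,u,v in [('stop',313,222),('red',365,284),('sample',285,308),('bed',258,310),('table',345,250),('end',267,368)]: print(n,dep(d,u,v).round(3))
E
```

```text
stop [ 0.493 -0.2    0.036]
red [ 0.352 -0.036  0.032]
sample [0.49  0.087 0.062]
bed [0.549 0.07  0.021]
table [ 0.41  -0.16   0.001]
end [0.489 0.224 0.065]
```

View pics/c1.png

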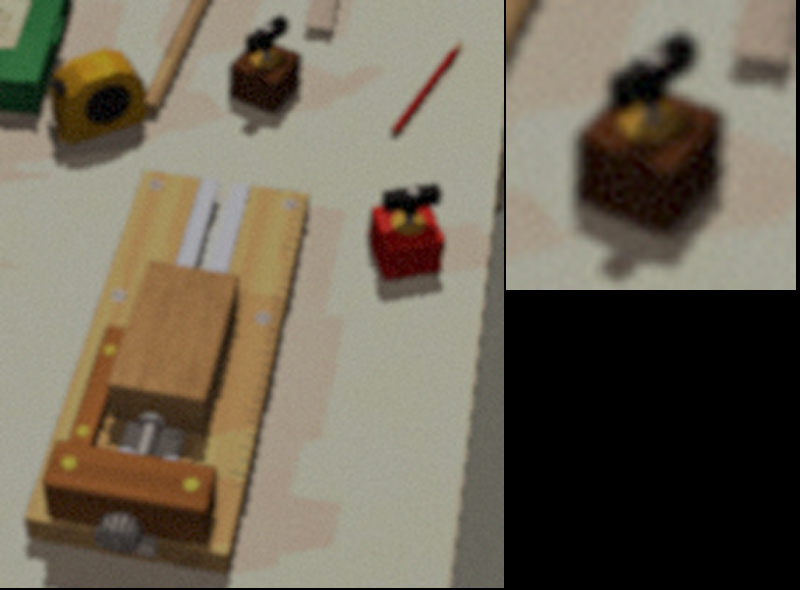

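```bash
cat >> h.py <<'E'
def go(x,y,z,yaw=None,s=None):
    "print tool-frame delta from measured pose to world target"
    s=s or observe(); R=Ro.from_euler('xyz',[180,0,s['ee_rot'][2]],degrees=True).as_matrix()
    dl=R.T@(np.array([x,y,z])-s['position']); tw=0
    if yaw is not None: tw=-np.radians((yaw-s['ee_rot'][2]+180)%360-180)
    print('t %.2f'%s['t'],'pos',s['position'].round(4),'yaw %.2f'%s['ee_rot'][2],'F',s['force'].round(1),'-> linear',dl.round(4),'twist %.4f'%tw)
E
python3 - <<'E'
from h import *
d=load('side')
P=[onz(d,*p,.024) for p in [(271.1,256.8),(330,264.3),(230,380.7),(301.4,392)]]
for p in P: print(p.round(4))
fm=(P[0]+P[1])/2; nm=(P[2]+P[3])/2; print('ctr',(fm+nm)/2,'len',np.linalg.norm(nm-fm),'w',np.linalg.norm(P[0]-P[1]),np.linalg.norm(P[2]-P[3]))
v=nm-fm; print('y axis ang',np.degrees(np.arctan2(v[1],v[0])))
# stop top corners in inset (scale 5.8)
for p in [(650,92),(722,125),(655,160),(580,125)]:
    print(onz(d,290+(p[0]-506)/5.8,195+p[1]/5.8,.036).round(4))
go(.49,-.16,.3,164.2+0)
E
```

```text
[ 0.5613 -0.079   0.024 ]
[ 0.4329 -0.0845  0.024 ]
[0.5532 0.2371 0.024 ]
[0.4276 0.232  0.024 ]
ctr [0.49377    0.07639179 0.024     ] len 0.3163691846575392 w 0.12847022218412854 0.12574260890312722
y axis ang 91.21431456462224
[ 0.4968 -0.2408  0.036 ]
[ 0.4646 -0.2266  0.036 ]
[ 0.4867 -0.1992  0.036 ]
[ 0.5201 -0.2138  0.036 ]
t 0.10 pos [0.1769 0.6247 0.195 ] yaw 164.20 F [-0.6  0.   0.2] -> linear [-0.515  -0.6698 -0.105 ] twist -0.0001
```

Request:
{"method": "drive_tool", "body": {
  "deltas": [
    {"linear": [-0.322,-0.247,-0.1],"twist": 0},
    {"linear": [-0.322,-0.247,-0.1],"twist": 0},
    {"linear": [-0.322,-0.247,-0.1],"twist": 0},
    {"linear": [-0.322,-0.247,-0.1],"twist": 0},
    {"linear": [-0.322,-0.247,-0.1],"twist": 0},
    {"linear": [-0.322,-0.247,-0.1],"twist": 0},
    {"linear": [-0.322,-0.247,-0.1],"twist": 0},
    {"linear": [-0.322,-0.247,-0.1],"twist": 0},
    {"linear": [-0.322,-0.247,-0.1],"twist": 0},
    {"linear": [-0.322,-0.247,-0.1],"twist": 0}
  ]
}}

```text
t: 0.93
position: [0.4194, 0.2991, 0.296]
ee_rot: [-180.0, -0.0, 164.2]
force: [0.4, -0.1, 0.7]
gripper_width: 0.0854
finger_force: 0.0
```

Request:
{"method": "drive_tool", "body": {
  "deltas": [
    {"linear": [-0.19,-0.44,-0.02],"twist": 0},
    {"linear": [-0.19,-0.44,-0.02],"twist": 0},
    {"linear": [-0.19,-0.44,-0.02],"twist": 0},
    {"linear": [-0.19,-0.44,-0.02],"twist": 0},
    {"linear": [-0.19,-0.44,-0.02],"twist": 0},
    {"linear": [-0.19,-0.44,-0.02],"twist": 0},
    {"linear": [-0.19,-0.44,-0.02],"twist": 0},
    {"linear": [-0.19,-0.44,-0.02],"twist": 0},
    {"linear": [-0.19,-0.44,-0.02],"twist": 0},
    {"linear": [-0.19,-0.44,-0.02],"twist": 0}
  ]
}}

```text
t: 1.77
position: [0.473, -0.1136, 0.313]
ee_rot: [180.0, -0.0, 164.2]
force: [1.2, 0.3, -0.5]
gripper_width: 0.0852
finger_force: 0.0
```

```bash
python3 - <<'E'
from h import *
s=observe();print(s['t'],s['position'],s['ee_rot'],s['q'].round(0),s['force'])
d=cam('wrist'); cv2.imwrite('pics/w1.png',d['image'][...,::-1]); print(np.array(d['mount']).round(3),d['fov_y'],d['k1'])
print('stop at',proj(d,[.492,-.216,.036]),'board ctr',proj(d,[.494,.076,.024]))
E
```

```text
1.7667 [ 0.47302213 -0.11355963  0.31303608] [ 1.79998876e+02 -8.93265171e-03  1.64207575e+02] [  4.   4.   7. 104.  -1.  72.  85.] [ 1.24855314  0.33455799 -0.52956588]
[[-0.001 -0.959 -0.285  0.071]
 [ 1.    -0.001 -0.     0.002]
 [-0.    -0.285  0.959 -0.179]
 [ 0.     0.     0.     1.   ]] 60.77052044635148 -0.010587659139877106
stop at [240.52178948 232.22113162] board ctr [488.61971037 162.71911599]
```

View pics/w1.png

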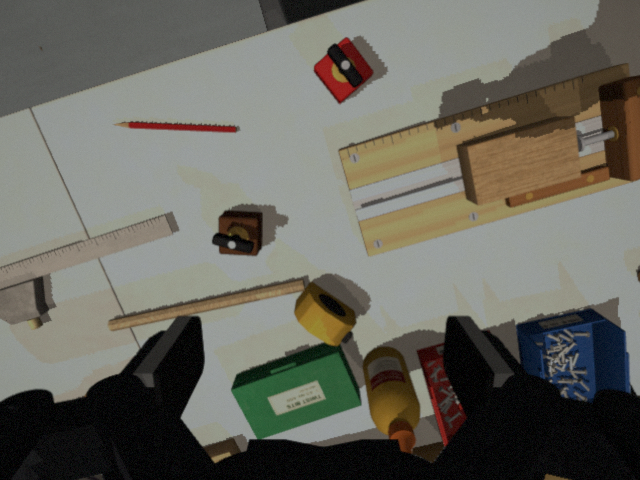

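The wrist view shows the dark stop at (240,233), its black handle at (235,243), the red decoy at (343,70), the sample at (520,160), the pad at about (585,140) and the track slot from (357,205) to (465,185). The depth data will give the poses.

```bash
cat >> h.py <<'E'
def cloud(d):
    vv,uu=np.mgrid[0:480,0:640]; p=cv2.undistortPoints(np.stack([uu,vv],-1).reshape(-1,1,2).astype(float),K(d),np.array([d['k1'],0,0,0.])).reshape(480,640,2)
    z=d['depth']; P=np.stack([p[...,0]*z,p[...,1]*z,z],-1)-np.array(d['t']); P=P@np.array(d['R']); P[z==0]=np.nan; return P
def rect(P,box,zl,zh):
    m=(P[...,0]>box[0])&(P[...,0]<box[1])&(P[...,1]>box[2])&(P[...,1]<box[3])&(P[...,2]>zl)&(P[...,2]<zh)
    m=cv2.morphologyEx(m.astype(np.uint8),cv2.MORPH_OPEN,np.ones((3,3)))>0
    q=P[m]; (c,sz,a)=cv2.minAreaRect((q[:,:2]*1000).astype(np.float32))
    print(len(q),'ctr',np.round(c,1),'size',np.round(sz,1),'ang %.1f'%a,'zmed %.1f'%(np.median(q[:,2])*1000),'sd %.1f'%(q[:,2].std()*1000)); return m
E
python3 - <<'E'
from h import *
d=load('wrist'); P=cloud(d)
print('top');rect(P,(.43,.56,-.28,-.15),.029,.043)
print('handle');rect(P,(.43,.56,-.28,-.15),.05,.08)
print('sample');rect(P,(.42,.56,.0,.19),.055,.07)
print('end');rect(P,(.40,.60,.19,.26),.055,.07)
print('bed');rect(P,(.40,.60,-.11,.02),.018,.030)
print('fence');rect(P,(.50,.60,.02,.26),.032,.042)
print('pad');rect(P,(.42,.52,.12,.21),.032,.055)
a=cv2.resize(d['image'][195:265,205:275,::-1],None,fx=3,fy=3,interpolation=cv2.INTER_CUBIC)
b=cv2.resize(d['image'][60:260,340:640,::-1],None,fx=1.9,fy=1.9,interpolation=cv2.INTER_CUBIC)
o=np.zeros((380,785,3),np.uint8); o[:,:570]=b; o[:210,572:782]=a; cv2.imwrite('pics/c2.png',o)
E
```

```text
top
1045 ctr [ 495.8 -219.9] size [45.5 45.6] ang 70.4 zmed 37.2 sd 1.7
handle
518 ctr [ 495.  -219.7] size [43.5 12. ] ang 61.8 zmed 69.4 sd 4.0
sample
6888 ctr [495.8  97.9] size [ 64.6 112. ] ang 0.4 zmed 63.2 sd 1.2
end
1945 ctr [494.3 205.6] size [ 20.  102.5] ang 85.0 zmed 64.4 sd 2.8
bed
9271 ctr [499.2 -31. ] size [130.2 103.4] ang 0.8 zmed 25.3 sd 0.9
fence
1465 ctr [524.3 123.1] size [160.4  46.8] ang 89.8 zmed 39.1 sd 1.8
pad
1361 ctr [479.2 163. ] size [85.3 75.6] ang 85.8 zmed 46.6 sd 6.0
```

View pics/c2.png

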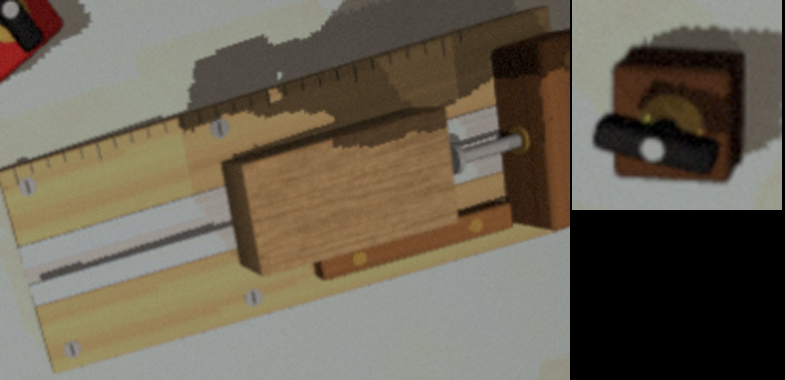

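The crop confirms the dark wood block with its black handle and brass plate. The depth rectangles also fit: a 45.5 mm top at 36 mm height and a 43.5 x 12 mm bar. I'll move over the stop and turn the tool to match it.

Request:
{"method": "drive_tool", "body": {
  "deltas": [
    {"linear": [-0.0505,-0.096,0.143],"twist": -1.504},
    {"linear": [-0.0505,-0.096,0.143],"twist": -1.504},
    {"linear": [-0.0505,-0.096,0.143],"twist": -1.504},
    {"linear": [-0.0505,-0.096,0.143],"twist": -1.504},
    {"linear": [-0.0505,-0.096,0.143],"twist": -1.504},
    {"linear": [-0.0505,-0.096,0.143],"twist": -1.504},
    {"linear": [-0.0505,-0.096,0.143],"twist": -1.504},
    {"linear": [-0.0505,-0.096,0.143],"twist": -1.504},
    {"linear": [-0.0505,-0.096,0.143],"twist": -1.504},
    {"linear": [-0.0505,-0.096,0.143],"twist": -1.504}
  ]
}}

```text
t: 2.65
position: [0.4934, -0.2153, 0.1653]
ee_rot: [179.2, -0.6, -134.1]
force: [0.5, 0.2, -1.3]
gripper_width: 0.0854
finger_force: 0.0
```

Request:
{"method": "drive_tool", "body": {
  "deltas": [
    {"linear": [0,0,0],"twist": -0.25},
    {"linear": [0,0,0],"twist": -0.255},
    {"linear": [0,0,0],"twist": -0.255},
    {"linear": [0,0,0],"twist": -0.255}
  ]
}}

```text
t: 2.98
position: [0.4941, -0.2161, 0.1664]
ee_rot: [179.1, 0.0, -119.6]
force: [0.0, 0.8, -0.1]
gripper_width: 0.0853
finger_force: 0.0
```

```bash
python3 - <<'E'
from h import *
d=cam('wrist'); P=cloud(d)
rect(P,(.43,.56,-.28,-.16),.029,.043)
m=rect(P,(.43,.56,-.28,-.16),.05,.08)
print(observe()['q'].round(0)); vv,uu=np.where(m); print(uu.mean(),vv.mean())
go(.4955,-.2198,.012,-109.6)
E
```

```text
2535 ctr [ 495.4 -220.5] size [45.6 46.1] ang 70.8 zmed 37.0 sd 1.3
1047 ctr [ 495.1 -220.8] size [42.9 11.8] ang 59.7 zmed 69.7 sd 1.8
[ 66.  30. -59. 105.  28.  63. 147.]
317.0305635148042 224.00859598853867
t 3.03 pos [ 0.4932 -0.2166  0.1653] yaw -119.91 F [ 0.2  0.5 -0.4] -> linear [ 0.0016 -0.0036  0.1533] twist -0.1799
```

Joint 7 is at its end stop this way round, so I'll turn back to the opposite yaw, which gives the same grasp.

Request:
{"method": "drive_tool", "body": {
  "deltas": [
    {"linear": [0,0,0],"twist": 1.2},
    {"linear": [0,0,0],"twist": 1.2},
    {"linear": [0,0,0],"twist": 1.2},
    {"linear": [0,0,0],"twist": 1.2},
    {"linear": [0,0,0],"twist": 1.2},
    {"linear": [0,0,0],"twist": 1.2},
    {"linear": [0,0,0],"twist": 1.2},
    {"linear": [0,0,0],"twist": 1.2},
    {"linear": [0,0,0],"twist": 1.2},
    {"linear": [0,0,0],"twist": 1.2}
  ]
}}

```text
t: 3.87
position: [0.4932, -0.2168, 0.1658]
ee_rot: [-179.9, -1.0, 170.9]
force: [0.5, -0.3, -0.1]
gripper_width: 0.0853
finger_force: 0.0
```

Request:
{"method": "drive_tool", "body": {
  "deltas": [
    {"linear": [0,0,0],"twist": 1.2},
    {"linear": [0,0,0],"twist": 1.2},
    {"linear": [0,0,0],"twist": 1.2},
    {"linear": [0,0,0],"twist": 1.2},
    {"linear": [0,0,0],"twist": 1.2},
    {"linear": [0,0,0],"twist": 1.2},
    {"linear": [0,0,0],"twist": 1.2},
    {"linear": [0,0,0],"twist": 1.2},
    {"linear": [0,0,0],"twist": 1.2},
    {"linear": [0,0,0],"twist": 1.2}
  ]
}}

```text
t: 4.7
position: [0.4936, -0.2168, 0.1663]
ee_rot: [-179.1, -0.3, 102.2]
force: [0.2, -0.9, 0.5]
gripper_width: 0.0852
finger_force: 0.0
```

```bash
python3 - <<'E'
from h import *
s=observe(); print(s['q'].round(0),s['ee_rot'])
go(.4955,-.2202,.1,70.6)
E
```

```text
[ 44.  20. -29. 106.  12.  58.  23.] [-179.12177426   -0.26085582  102.16544124]
t 4.70 pos [ 0.4936 -0.2168  0.1663] yaw 102.17 F [ 0.2 -0.9  0.5] -> linear [-0.0037  0.0012  0.0663] twist 0.5509
```

Request:
{"method": "drive_tool", "body": {
  "deltas": [
    {"linear": [-0.0037,0.0012,0.05],"twist": 0.1},
    {"linear": [-0.0037,0.0012,0.05],"twist": 0.2},
    {"linear": [-0.0037,0.0012,0.05],"twist": 0.3},
    {"linear": [-0.0037,0.0012,0.05],"twist": 0.4},
    {"linear": [-0.0037,0.0012,0.05],"twist": 0.5},
    {"linear": [-0.0037,0.0012,0.05],"twist": 0.551},
    {"linear": [-0.0037,0.0012,0.05],"twist": 0.551}
  ]
}}

```text
t: 5.28
position: [0.4948, -0.2202, 0.1164]
ee_rot: [-179.1, 0.3, 70.9]
force: [-0.1, -0.3, -0.7]
gripper_width: 0.0858
finger_force: 0.0
```

```bash
python3 - <<'E'
from h import *
s=observe(); print(s['q'].round(1),s['ee_rot'],Ro.from_euler('xyz',s['ee_rot'],degrees=True).as_matrix()[:,2])
d=cam('wrist'); P=cloud(d)
rect(P,(.43,.56,-.28,-.16),.029,.043)
rect(P,(.43,.56,-.28,-.16),.05,.08)
rect(P,(.40,.60,-.11,.02),.018,.030)
go(.4955,-.2202,.012,70.6)
E
```

```text
[ 37.9  23.3 -21.  107.9  10.7  51.5  -7.4] [-179.12144761    0.26371755   70.90494098] [-1.59949049e-02  6.67035672e-04 -9.99871851e-01]
3447 ctr [ 496.  -220.1] size [46.3 46.1] ang 69.9 zmed 36.9 sd 1.4
1528 ctr [ 495.9 -219.7] size [43.4 12.4] ang 59.5 zmed 69.7 sd 2.4
6031 ctr [482.  -80.5] size [ 35.6 111.8] ang 70.9 zmed 25.0 sd 1.3
t 5.33 pos [ 0.4948 -0.2201  0.1163] yaw 71.12 F [ 0.4 -0.5  0.2] -> linear [1.000e-04 7.000e-04 1.043e-01] twist 0.0090
```

```bash
python3 - <<'E'
s=open('h.py').read()
s=s.replace("R=Ro.from_euler('xyz',[180,0,s['ee_rot'][2]],degrees=True).as_matrix()","R=Ro.from_euler('xyz',s['ee_rot'],degrees=True).as_matrix()")
open('h.py','w').write(s)
from h import *
go(.4957,-.22,.010,70.4)
E
```

```text
t 5.33 pos [ 0.4948 -0.2201  0.1163] yaw 71.12 F [ 0.4 -0.5  0.2] -> linear [0.0008 0.0025 0.1063] twist 0.0125
```

Request:
{"method": "drive_tool", "body": {
  "deltas": [
    {"linear": [0.0008,0.0025,0.03],"twist": 0.0125},
    {"linear": [0.0008,0.0025,0.06],"twist": 0.0125},
    {"linear": [0.0008,0.0025,0.085],"twist": 0.0125},
    {"linear": [0.0008,0.0025,0.1],"twist": 0.0125},
    {"linear": [0.0008,0.0025,0.106],"twist": 0.0125},
    {"linear": [0.0008,0.0025,0.106],"twist": 0.0125}
  ]
}}

```text
t: 5.83
position: [0.4942, -0.2193, 0.0084]
ee_rot: [-178.9, 0.2, 70.5]
force: [0.0, 0.2, 0.3]
gripper_width: 0.0856
finger_force: 0.0
```

Request:
{"method": "drive_tool", "body": {
  "deltas": [
    {"linear": [0,0,0],"twist": 0},
    {"linear": [0,0,0],"twist": 0},
    {"linear": [0,0,0],"twist": 0},
    {"linear": [0,0,0],"twist": 0},
    {"linear": [0,0,0],"twist": 0},
    {"linear": [0,0,0],"twist": 0},
    {"linear": [0,0,0],"twist": 0},
    {"linear": [0,0,0],"twist": 0}
  ],
  "claw": 0.03
}}

```text
t: 6.5
position: [0.4953, -0.2196, 0.0097]
ee_rot: [-179.0, 0.2, 70.4]
force: [0.1, 0.3, -0.5]
gripper_width: 0.0301
finger_force: 0.0
```

```bash
python3 - <<'E'
from h import *
d=cam('wrist'); e=cam('side')
o=np.hstack([cv2.resize(d['image'][...,::-1],(480,360)),cv2.resize(e['image'][180:260,270:340,::-1],(315,360))]); cv2.imwrite('pics/c3.png',o)
s=observe(); print(s['gripper_width'],s['finger_force'],s['position'])
E
```

```text
0.02997182359270536 0.0 [ 0.4952532  -0.21955501  0.00953324]
```

View pics/c3.png

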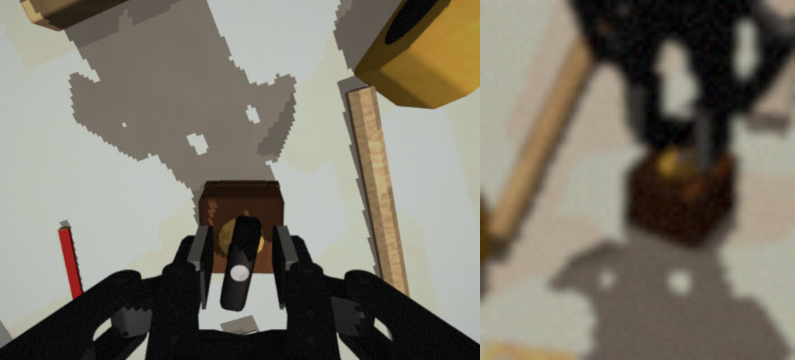

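```bash
python3 - <<'E'
from h import *
d=load('wrist'); P=cloud(d); s=observe()
print('TCP px',proj(d,s['position'])*.75)
for u,v in [(203,230),(205,240),(283,232),(203,260),(280,260),(240,190),(210,200),(275,200),(240,250),(226,300),(203,290)]:
    print(u,v,(P[int(v/.75),int(u/.75)]*1000).round(1))
rect(P,(.43,.56,-.28,-.16),.029,.04); rect(P,(.40,.6,-.3,-.1),-.01,.01)
E
```

```text
TCP px [241.08516416 217.32513892]
203 230 [ 483.5 -201.3   56.5]
205 240 [ 485.7 -202.4   66.6]
283 232 [ 518.8 -213.8   58.4]
203 260 [ 486.7 -203.2   82.3]
280 260 [ 514.8 -215.4   78.3]
240 190 [ 502.6 -198.    24.2]
210 200 [ 487.6 -194.2   36.8]
275 200 [ 519.4 -205.8   35.6]
240 250 [ 499.6 -209.9   70.7]
226 300 [ 484.8 -231.9   70.3]
203 290 [ 482.4 -214.7   84.3]
6853 ctr [ 495.9 -219.6] size [45.9 46.2] ang 71.0 zmed 37.0 sd 1.6
126399 ctr [ 500. -200.] size [200. 200.] ang 90.0 zmed 1.1 sd 0.9
```

```bash
python3 - <<'E'
from h import *
d=load('side'); P=cloud(d)*1000
for v in range(196,236,2): print(v,[tuple(P[v,u].round(0).astype(int)) for u in (306,310,316,320,324)])
w=load('wrist'); Q=cloud(w); T=observe(); 
R=Ro.from_euler('xyz',T['ee_rot'],degrees=True).as_matrix()
q=(Q-T['position'])@R*1000
# black gripper pixels: lowest tool z within |y|<60
m=(abs(q[...,1])<60)&(abs(q[...,0])<20)&(Q[...,2]>.045)&~((abs(q[...,1])<12))
vv,uu=np.where(m); zz=q[...,2][m]; i=np.argsort(-zz)[:400:40]
for k in i: print(uu[k],vv[k],q[vv[k],uu[k]].round(0))
E
```

```text
196 [(np.int64(515), np.int64(-220), np.int64(92)), (np.int64(508), np.int64(-234), np.int64(83)), (np.int64(488), np.int64(-200), np.int64(111)), (np.int64(479), np.int64(-198), np.int64(114)), (np.int64(474), np.int64(-222), np.int64(98))]
198 [(np.int64(515), np.int64(-221), np.int64(86)), (np.int64(508), np.int64(-235), np.int64(77)), (np.int64(512), np.int64(-338), np.int64(-1)), (np.int64(479), np.int64(-201), np.int64(107)), (np.int64(473), np.int64(-216), np.int64(97))]
200 [(np.int64(514), np.int64(-217), np.int64(83)), (np.int64(507), np.int64(-232), np.int64(73)), (np.int64(510), np.int64(-327), np.int64(1)), (np.int64(479), np.int64(-199), np.int64(103)), (np.int64(472), np.int64(-209), np.int64(97))]
202 [(np.int64(514), np.int64(-219), np.int64(76)), (np.int64(507), np.int64(-232), np.int64(67)), (np.int64(493), np.int64(-233), np.int64(69)), (np.int64(479), np.int64(-201), np.int64(96)), (np.int64(470), np.int64(-202), np.int64(96))]
204 [(np.int64(514), np.int64(-219), np.int64(70)), (np.int64(507), np.int64(-231), np.int64(63)), (np.int64(492), np.int64(-223), np.int
[... 3239 characters left out ...]
, np.int64(-203), np.int64(0)), (np.int64(499), np.int64(-200), np.int64(4)), (np.int64(485), np.int64(-197), np.int64(9)), (np.int64(476), np.int64(-204), np.int64(5)), (np.int64(468), np.int64(-211), np.int64(1))]
234 [(np.int64(508), np.int64(-194), np.int64(1)), (np.int64(499), np.int64(-197), np.int64(1)), (np.int64(484), np.int64(-195), np.int64(5)), (np.int64(476), np.int64(-201), np.int64(2)), (np.int64(467), np.int64(-205), np.int64(0))]
284 312 [  6. -14. -36.]
273 300 [ 12. -18. -39.]
364 311 [  8.  16. -40.]
364 301 [ 12.  16. -41.]
283 316 [  7. -14. -42.]
378 301 [ 13.  21. -42.]
277 302 [ 13. -16. -43.]
364 340 [ -2.  16. -43.]
283 339 [ -1. -14. -44.]
364 348 [ -5.  16. -44.]
```

The fingertips actually sit at about z = 0.05, which is 40 mm behind the reported TCP; the side and wrist cameras agree on this. They closed above the block without touching it. I'll open, go about 40 mm lower while watching the force, and grip again.

Request:
{"method": "drive_tool", "body": {
  "deltas": [
    {"linear": [0,0,0],"twist": 0},
    {"linear": [0,0,0],"twist": 0},
    {"linear": [0,0,0],"twist": 0},
    {"linear": [0,0,0],"twist": 0},
    {"linear": [0,0,0],"twist": 0},
    {"linear": [0,0,0.01],"twist": 0},
    {"linear": [0,0,0.018],"twist": 0},
    {"linear": [0,0,0.025],"twist": 0},
    {"linear": [0,0,0.025],"twist": 0}
  ],
  "claw": 0.085
}}

```text
t: 7.35
position: [0.4931, -0.2187, -0.0176]
ee_rot: [-178.8, 0.2, 70.5]
force: [-1.8, 0.6, 0.4]
gripper_width: 0.0853
finger_force: 0.0
```

```bash
python3 - <<'E'
from h import *
w=cam('wrist'); Q=cloud(w); T=observe(); print(T['position'],T['force'])
R=Ro.from_euler('xyz',T['ee_rot'],degrees=True).as_matrix()
q=(Q-T['position'])@R*1000
m=(abs(q[...,1])<70)&(abs(q[...,0])<18)&(abs(q[...,1])>35)&(Q[...,2]>.008)
vv,uu=np.where(m); zz=q[...,2][m]; i=np.argsort(-zz)[20:420:50]
for k in i: print(uu[k],vv[k],q[vv[k],uu[k]].round(0),(Q[vv[k],uu[k]]*1000).round())
rect(Q,(.43,.56,-.28,-.16),.029,.04)
E
```

```text
[ 0.49360095 -0.21887058 -0.01690426] [ 0.14578881  0.04045727 -0.07220096]
443 357 [ -5.  43. -49.] [ 534. -239.   31.]
445 336 [  3.  43. -50.] [ 536. -230.   32.]
201 325 [  8. -42. -50.] [ 458. -198.   34.]
203 356 [ -4. -42. -51.] [ 454. -209.   35.]
447 328 [  7.  43. -51.] [ 538. -227.   33.]
443 361 [ -5.  43. -52.] [ 533. -238.   34.]
203 370 [ -9. -42. -52.] [ 452. -213.   36.]
448 327 [  8.  43. -52.] [ 538. -226.   35.]
13271 ctr [ 496.8 -220.5] size [ 46.7 103.4] ang 71.1 zmed 36.9 sd 1.6
```

Request:
{"method": "drive_tool", "body": {
  "deltas": [
    {"linear": [-0.0005,0.0025,0.008],"twist": 0},
    {"linear": [-0.0005,0.0025,0.015],"twist": 0},
    {"linear": [-0.0005,0.0025,0.015],"twist": 0}
  ]
}}

```text
t: 7.65
position: [0.496, -0.2204, -0.0319]
ee_rot: [-178.9, 0.2, 70.4]
force: [0.1, 0.1, -0.3]
gripper_width: 0.0851
finger_force: 0.0
```

Request:
{"method": "drive_tool", "body": {
  "deltas": [
    {"linear": [0,0,0],"twist": 0},
    {"linear": [0,0,0],"twist": 0},
    {"linear": [0,0,0],"twist": 0},
    {"linear": [0,0,0],"twist": 0},
    {"linear": [0,0,0],"twist": 0},
    {"linear": [0,0,0],"twist": 0}
  ],
  "claw": 0.035
}}

```text
t: 8.15
position: [0.4972, -0.2208, -0.03]
ee_rot: [-179.1, 0.2, 70.5]
force: [-0.5, 0.7, 4.6]
gripper_width: 0.045
finger_force: 62.1
```

Request:
{"method": "drive_tool", "body": {
  "deltas": [
    {"linear": [0,0,-0.02],"twist": 0},
    {"linear": [0,0,-0.05],"twist": 0},
    {"linear": [0,0,-0.085],"twist": 0},
    {"linear": [0.03,-0.01,-0.11],"twist": -0.05},
    {"linear": [0.065,-0.023,-0.11],"twist": -0.13},
    {"linear": [0.1,-0.035,-0.11],"twist": -0.21},
    {"linear": [0.135,-0.048,-0.11],"twist": -0.29},
    {"linear": [0.165,-0.058,-0.11],"twist": -0.354},
    {"linear": [0.179,-0.0635,-0.11],"twist": -0.354},
    {"linear": [0.179,-0.0635,-0.11],"twist": -0.354}
  ]
}}

```text
t: 8.98
position: [0.4983, -0.0256, 0.0801]
ee_rot: [-179.0, -0.3, 91.2]
force: [-0.2, 0.5, -1.7]
gripper_width: 0.0453
finger_force: 62.1
```

```bash
python3 - <<'E'
from h import *
s=observe(); print(s['position'],s['ee_rot'],s['force'],s['gripper_width'])
d=cam('wrist'); e=cam('side'); cv2.imwrite('pics/w2.png',d['image'][...,::-1])
P=cloud(d)
rect(P,(.40,.60,-.11,.03),.018,.030); rect(P,(.42,.56,.0,.19),.057,.07)
print('slot');rect(P,(.42,.56,.0,.04),.0,.018)
E
```

```text
[ 0.49826409 -0.02557467  0.08009074] [-179.02286239   -0.32253985   91.15882701] [-0.19443863  0.48373875 -1.70736589] 0.045297703110842004
24987 ctr [498.7 -19.1] size [130.5  99.6] ang 0.7 zmed 25.1 sd 0.7
19652 ctr [495.6  71.6] size [64.4 57.4] ang 0.5 zmed 63.1 sd 0.7
slot
1809 ctr [461.7  19.9] size [83.3 39.9] ang 0.2 zmed 8.7 sd 3.8
```

View pics/w2.png

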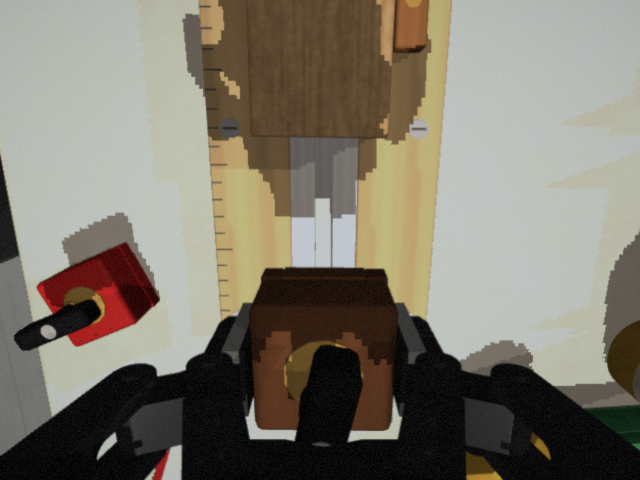

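The block is held square, with its top front edge from (262,270) to (387,270). The sample's near edge is at row 135 and the slot's light strip runs from u = 315 to 331 at row 230. I'll measure slot and block in this same image.

```bash
python3 - <<'E'
from h import *
d=load('wrist'); P=cloud(d)
print('block');m=rect(P,(.44,.56,-.1,.03),.138,.150)
print('handle');rect(P,(.44,.56,-.08,.03),.17,.19)
g=cv2.GaussianBlur(cv2.cvtColor(d['image'],cv2.COLOR_RGB2GRAY),(3,3),0).astype(int)
for v in (150,190,210,230,250): print(v,g[v,286:362:1].tolist())
# board edges per row by color (saturation)
hsv=cv2.cvtColor(d['image'],cv2.COLOR_RGB2HSV)
for v in (150,200,230,250): print(v,hsv[v,425:450,1].tolist())
E
```

```text
block
16215 ctr [500.7 -26.2] size [72.6 46.4] ang 1.0 zmed 147.0 sd 2.0
handle
26432 ctr [500.7 -20.8] size [119.  33.] ang 1.3 zmed 177.8 sd 5.2
150 [76, 73, 71, 74, 84, 92, 94, 93, 92, 91, 91, 91, 92, 94, 95, 96, 97, 97, 97, 96, 95, 94, 94, 94, 94, 95, 95, 92, 90, 92, 93, 93, 92, 91, 92, 93, 95, 96, 97, 97, 95, 95, 95, 94, 94, 95, 96, 96, 96, 96, 95, 95, 98, 101, 101, 98, 97, 100, 106, 114, 118, 118, 117, 116, 115, 115, 115, 115, 116, 117, 115, 104, 88, 82, 85, 89]
190 [97, 97, 96, 95, 101, 111, 115, 115, 114, 112, 111, 110, 112, 113, 115, 116, 117, 118, 117, 117, 116, 114, 114, 115, 116, 116, 118, 117, 110, 99, 93, 91, 91, 92, 92, 93, 93, 94, 95, 96, 95, 95, 95, 94, 93, 95, 102, 111, 116, 116, 114, 113, 112, 111, 112, 113, 114, 115, 116, 117, 117, 118, 117, 116, 114, 114, 114, 115, 125, 146, 153, 141, 143, 157, 165, 167]
210 [98, 97, 97, 96, 100, 107, 113, 115, 115, 113, 112, 112, 112, 112, 113, 115, 116, 116, 117, 116, 115, 115, 115, 115, 115, 116, 117, 123, 140, 166, 187, 194, 196, 196, 195, 195, 195, 195, 195, 196, 196, 195, 188, 161, 120, 99, 103, 111, 114, 114, 113, 113, 112
[... 553 characters left out ...]
97, 196, 197, 197, 197, 197, 196, 196, 197, 197, 197, 197, 196, 197, 197, 197, 197, 197, 192, 179, 173, 185, 195, 195, 195, 196, 196, 197, 197, 196, 196, 196, 197, 196, 189, 166, 146, 161, 186, 196, 197, 197, 197, 196, 196, 197, 197, 197, 197, 197, 197, 197, 197, 198, 197, 197, 197, 197, 193, 179, 158, 149, 157, 166, 169, 170, 170]
150 [93, 94, 94, 92, 95, 92, 94, 98, 96, 95, 93, 98, 98, 102, 84, 31, 8, 6, 9, 7, 8, 8, 7, 5, 8]
200 [93, 93, 93, 92, 95, 93, 97, 98, 97, 97, 81, 25, 8, 8, 5, 8, 6, 7, 8, 5, 7, 4, 7, 5, 7]
230 [94, 94, 97, 97, 95, 95, 96, 95, 54, 8, 9, 7, 7, 8, 9, 6, 8, 7, 9, 9, 7, 6, 8, 8, 8]
250 [93, 91, 93, 92, 93, 93, 76, 23, 7, 8, 8, 9, 9, 8, 7, 8, 8, 6, 9, 8, 6, 9, 9, 10, 9]
```

```bash
python3 - <<'E'
from h import *
d=load('wrist'); P=cloud(d)
A=onz(d,323.2,250,.024);B=onz(d,323.3,190,.024);print('slot',A,B,np.degrees(np.arctan2(*(B-A)[[1,0]])))
for a,b in [((432.2,250),(439.8,150)),((355,250),(355.2,190))]:
    A=onz(d,*a,.024);B=onz(d,*b,.024); print(A,B,np.degrees(np.arctan2(*(B-A)[[1,0]])))
# block edges, rows ahead of fingers
for v in (278,284,290,296):
    z=P[v,200:450,2]; i=np.where((z>.138)&(z<.152))[0]+200; L=onz(d,i.min()-.5,v,.147);R=onz(d,i.max()+.5,v,.147); print(v,i.min(),i.max(),L[:2],R[:2],(L+R)[:2]/2)
# front top edge
for u in (270,300,340,375):
    z=P[240:300,u,2]; i=np.where((z>.138)&(z<.152))[0]+240; print(u,i.min(),onz(d,u,i.min()-.5,.147)[:2])
print([int(x*1000) for x in P[255:295:2,320,2]])
E
```

```text
slot [ 0.49862801 -0.02308736  0.024     ] [0.49797783 0.0129728  0.024     ] 91.03295425741202
[ 0.56381886 -0.02148475  0.024     ] [0.56263103 0.03681542 0.024     ] 91.16720332303862
[ 0.51769598 -0.02261831  0.024     ] [0.51632843 0.01337976 0.024     ] 92.17558841767676Traceback (most recent call last):
  File "<stdin>", line 8, in <module>
    return umr_minimum(a, axis, None, out, keepdims, initial, where)
ValueError: zero-size array to reduction operation minimum which has no identity
```

```bash
python3 - <<'E'
from h import *
d=load('wrist'); P=cloud(d)
print([int(x*1000) for x in P[255:345:5,300,2]])
g=cv2.cvtColor(d['image'],cv2.COLOR_RGB2GRAY).astype(int)
for v in (290,300,310): 
    z=P[v,240:410,2]; i=np.where((z>.12))[0]+240; print(v,i.min(),i.max(),g[v,244:268].tolist(),g[v,380:402].tolist(),[int(x*1000) for x in P[v,244:268:2,2]])
    for zz in (.145,): print(onz(d,i.min()-.5,v,zz)[:2],onz(d,i.max()+.5,v,zz)[:2])
E
```

```text
[25, 24, 24, 115, 121, 125, 130, 134, 138, 143, 145, 146, 147, 147, 147, 148, 147, 147]
290 258 390 [176, 179, 179, 177, 179, 177, 177, 176, 178, 176, 177, 175, 168, 135, 59, 29, 21, 14, 8, 22, 21, 22, 24, 24] [18, 25, 25, 25, 25, 20, 22, 20, 29, 72, 130, 167, 176, 176, 177, 176, 173, 173, 173, 171, 169, 169] [25, 24, 24, 24, 25, 24, 24, 131, 133, 135, 135, 135]
[ 4.80379616e-01 -1.76285428e-05] [0.52035204 0.00103848]
300 253 393 [177, 179, 179, 178, 178, 179, 179, 175, 162, 109, 41, 19, 23, 20, 22, 15, 17, 21, 23, 15, 17, 26, 21, 23] [18, 19, 15, 22, 21, 20, 22, 21, 20, 20, 18, 13, 34, 93, 150, 173, 174, 173, 172, 170, 169, 169] [24, 25, 25, 24, 25, 141, 142, 142, 142, 141, 142, 143]
[ 0.47877189 -0.00332583] [ 0.5214688  -0.00217731]
310 240 407 [52, 47, 47, 49, 44, 33, 21, 25, 21, 30, 32, 28, 32, 31, 29, 28, 28, 34, 36, 32, 36, 31, 31, 34] [38, 33, 33, 37, 32, 25, 35, 33, 32, 37, 28, 24, 35, 30, 31, 28, 29, 44, 53, 56, 55, 56] [130, 130, 129, 145, 146, 146, 147, 146, 146, 146, 146, 147]
[ 0.47467855 -0.00675496] [ 0.52593797 -0.00535174]
```

Request:
{"method": "drive_tool", "body": {
  "deltas": [
    {"linear": [0,0,0.03],"twist": 0},
    {"linear": [0,0,0.055],"twist": 0},
    {"linear": [0,0,0.07],"twist": 0},
    {"linear": [0,0,0.08],"twist": 0},
    {"linear": [0,0,0.083],"twist": 0},
    {"linear": [0,0,0.083],"twist": 0}
  ]
}}

```text
t: 9.58
position: [0.4969, -0.0318, -0.0036]
ee_rot: [-178.9, -0.2, 90.6]
force: [-0.5, -0.4, -1.7]
gripper_width: 0.045
finger_force: 62.1
```

```bash
cat > look.py <<'E'
from h import *
d=cam('wrist'); P=cloud(d); s=observe(); print(s['t'],s['position'].round(4),s['ee_rot'].round(2),s['force'].round(1))
c=cv2.resize(d['image'][130:330,220:430,::-1],None,fx=3.6,fy=3,interpolation=cv2.INTER_CUBIC); import sys; cv2.imwrite('pics/%s.png'%sys.argv[1],c)
g=cv2.GaussianBlur(cv2.cvtColor(d['image'],cv2.COLOR_RGB2GRAY),(3,3),0).astype(int)
h=P[...,2]
for v in range(200,330,10): print(v,[int(x*1000) for x in h[v,[230,250,270,290,305,323,340,355,375,395]]])
E
python3 look.py l1
```

```text
9.6333 [ 0.4976 -0.0315 -0.0028] [-1.7903e+02 -1.7000e-01  9.0670e+01] [ 0.7 -0.2 -2.4]
200 [24, 25, 25, 25, 25, 9, 25, 24, 25, 25]
210 [23, 26, 24, 24, 25, 8, 25, 25, 26, 25]
220 [25, 26, 25, 25, 25, 8, 25, 25, 24, 25]
230 [24, 24, 24, 25, 25, 7, 24, 24, 24, 25]
240 [24, 26, 24, 26, 25, 8, 25, 26, 24, 25]
250 [24, 24, 24, 24, 25, 8, 25, 24, 24, 26]
260 [24, 24, 24, 25, 25, 10, 25, 24, 26, 25]
270 [24, 24, 32, 31, 31, 31, 32, 31, 31, 25]
280 [25, 25, 41, 42, 41, 42, 42, 40, 41, 25]
290 [25, 24, 50, 51, 51, 50, 50, 50, 50, 25]
300 [25, 24, 59, 60, 58, 59, 58, 58, 58, 25]
310 [25, 60, 62, 63, 62, 62, 63, 63, 62, 62]
320 [45, 62, 63, 64, 63, 64, 63, 64, 63, 63]
```

View pics/l1.png

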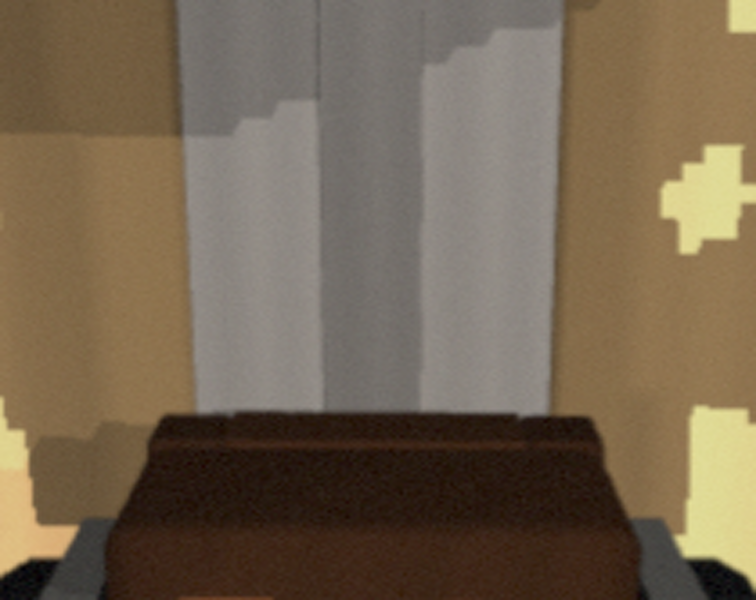

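The slot centre is at crop x ≈ 372 and the block centre at ≈ 376, so the block is only about 0.4 mm to the right, and the angles match. I'll lower it onto the bed.

Request:
{"method": "drive_tool", "body": {
  "deltas": [
    {"linear": [0,-0.0003,0.001],"twist": -0.005},
    {"linear": [0,-0.0003,0.002],"twist": -0.005},
    {"linear": [0,-0.0003,0.003],"twist": -0.005},
    {"linear": [0,-0.0003,0.003],"twist": -0.005}
  ]
}}

```text
t: 9.97
position: [0.4974, -0.031, -0.0055]
ee_rot: [-179.1, -0.2, 91.0]
force: [0.2, -0.3, -2.6]
gripper_width: 0.0455
finger_force: 62.1
```

Request:
{"method": "drive_tool", "body": {
  "deltas": [
    {"linear": [0,0,0.0007],"twist": 0},
    {"linear": [0,0,0.0007],"twist": 0}
  ]
}}

```text
t: 10.13
position: [0.4973, -0.0309, -0.0059]
ee_rot: [-179.1, -0.2, 91.0]
force: [-2.0, -0.7, 3.8]
gripper_width: 0.0454
finger_force: 62.8
```

Request:
{"method": "drive_tool", "body": {
  "deltas": [
    {"linear": [0.006,0,-0.0003],"twist": 0},
    {"linear": [0.012,0,-0.0003],"twist": 0},
    {"linear": [0.019,0,-0.0002],"twist": 0},
    {"linear": [0.026,0,-0.0002],"twist": 0},
    {"linear": [0.033,0,-0.0002],"twist": 0},
    {"linear": [0.04,0,-0.0001],"twist": 0},
    {"linear": [0.044,0,-0.0001],"twist": 0},
    {"linear": [0.044,0,0],"twist": 0}
  ]
}}

```text
t: 10.8
position: [0.4968, 0.0151, -0.0059]
ee_rot: [-179.1, -0.2, 91.1]
force: [-1.4, -0.8, 9.0]
gripper_width: 0.0452
finger_force: 63.3
```

```bash
python3 - <<'E'
from h import *
d=cam('wrist'); P=cloud(d)*1000; s=observe(); print(s['t'],s['position'].round(4),s['ee_rot'].round(2),s['force'].round(1))
for v in range(180,330,6): print(v,[tuple(int(k) for k in P[v,u,1:]) for u in (280,323,365)])
e=cam('side'); Q=cloud(e); print('sample');rect(Q,(.42,.56,.0,.19),.055,.068)
E
```

```text
10.85 [ 0.4969  0.0151 -0.006 ] [-179.1    -0.23   91.13] [-0.2 -0.9  7.3]
180 [(74, 62), (74, 64), (74, 63)]
186 [(72, 63), (73, 63), (73, 62)]
192 [(71, 63), (71, 63), (71, 63)]
198 [(69, 62), (69, 62), (70, 63)]
204 [(67, 63), (68, 63), (68, 63)]
210 [(66, 62), (66, 63), (66, 63)]
216 [(64, 62), (64, 63), (65, 62)]
222 [(62, 62), (63, 63), (63, 62)]
228 [(61, 63), (61, 64), (61, 63)]
234 [(59, 63), (59, 63), (59, 62)]
240 [(57, 63), (58, 64), (58, 62)]
246 [(56, 63), (56, 62), (56, 63)]
252 [(54, 62), (54, 63), (54, 63)]
258 [(52, 63), (52, 63), (52, 62)]
264 [(50, 62), (51, 64), (51, 62)]
270 [(48, 63), (49, 63), (49, 62)]
276 [(46, 62), (46, 62), (47, 63)]
282 [(44, 61), (45, 63), (45, 62)]
288 [(36, 47), (36, 46), (44, 63)]
294 [(36, 52), (36, 51), (36, 50)]
300 [(36, 55), (37, 56), (37, 57)]
306 [(36, 59), (36, 60), (36, 59)]
312 [(34, 61), (34, 59), (35, 60)]
318 [(32, 61), (33, 61), (33, 61)]
324 [(30, 61), (30, 59), (31, 60)]
sample
1953 ctr [496.1  77. ] size [ 68.6 153.5] ang 0.1 zmed 62.3 sd 2.0
```

```bash
python3 - <<'E'
from h import *
e=load('side'); Q=cloud(e)*1000
for x in (.487,.4965,.506):
  print(x,[tuple(int(k) for k in Q[int(round(v)),int(round(u))]) for y in np.arange(.14,.206,.004) for u,v in [proj(e,[x,y,.045])]])
c=cv2.resize(e['image'][300:400,225:315,::-1],None,fx=6,fy=6,interpolation=cv2.INTER_CUBIC); cv2.imwrite('pics/s2.png',c)
E
```

```text
0.487 [(484, 150, 59), (484, 150, 54), (486, 149, 46), (486, 150, 42), (488, 149, 37), (487, 163, 49), (487, 161, 41), (488, 164, 38), (493, 146, 10), (494, 151, 10), (493, 154, 9), (494, 158, 7), (482, 201, 64), (483, 205, 64), (482, 209, 63), (483, 212, 65), (484, 215, 63)]
0.4965 [(493, 150, 61), (493, 151, 56), (495, 150, 47), (497, 151, 42), (497, 150, 38), (495, 164, 51), (496, 164, 45), (496, 168, 45), (494, 175, 48), (500, 162, 26), (495, 179, 45), (497, 181, 41), (492, 202, 65), (492, 204, 62), (492, 210, 64), (491, 211, 64), (492, 216, 64)]
0.506 [(502, 151, 59), (504, 151, 55), (504, 152, 50), (506, 151, 42), (507, 151, 39), (509, 149, 31), (509, 150, 25), (510, 155, 26), (511, 158, 24), (510, 162, 26), (511, 165, 24), (509, 170, 25), (502, 200, 62), (500, 206, 66), (501, 210, 65), (502, 211, 63), (501, 214, 62)]
```

View pics/s2.png

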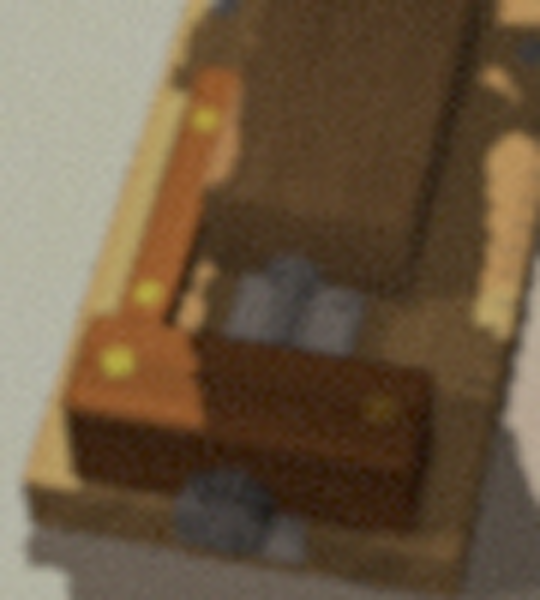

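The sample's far face is at y ≈ 151 mm and the back of the pad at ≈ 164 mm, so the gap is roughly 9 mm. I'll slide up carefully.

Request:
{"method": "drive_tool", "body": {
  "deltas": [
    {"linear": [0.003,0,-0.0004],"twist": 0},
    {"linear": [0.006,0,-0.0004],"twist": 0},
    {"linear": [0.009,0,-0.0004],"twist": 0},
    {"linear": [0.01,0,-0.0004],"twist": 0},
    {"linear": [0.01,0,-0.0004],"twist": 0}
  ]
}}

```text
t: 11.32
position: [0.4962, 0.0236, -0.0059]
ee_rot: [-179.0, -0.2, 91.1]
force: [0.2, -2.1, 5.1]
gripper_width: 0.045
finger_force: 62.9
```

Request:
{"method": "drive_tool", "body": {
  "deltas": [
    {"linear": [0.0005,0,0],"twist": 0},
    {"linear": [0.001,0,0],"twist": 0},
    {"linear": [0.0015,0,0],"twist": 0}
  ]
}}

```text
t: 11.57
position: [0.4962, 0.024, -0.0059]
ee_rot: [-179.0, -0.1, 91.0]
force: [0.4, -4.6, 5.7]
gripper_width: 0.0453
finger_force: 62.9
```

Request:
{"method": "drive_tool", "body": {
  "deltas": [
    {"linear": [0.0005,0,0],"twist": 0},
    {"linear": [0.001,0,0],"twist": 0}
  ]
}}

```text
t: 11.73
position: [0.4962, 0.0249, -0.0059]
ee_rot: [-179.0, -0.1, 91.0]
force: [0.8, -4.0, 5.9]
gripper_width: 0.0452
finger_force: 62.9
```

Request:
{"method": "drive_tool", "body": {
  "deltas": [
    {"linear": [0.0005,0,0],"twist": 0},
    {"linear": [0.001,0,0],"twist": 0},
    {"linear": [0.001,0,0],"twist": 0}
  ]
}}

```text
t: 11.98
position: [0.4962, 0.0261, -0.0059]
ee_rot: [-179.0, -0.1, 91.0]
force: [0.0, -4.1, 5.1]
gripper_width: 0.0449
finger_force: 62.9
```

Request:
{"method": "drive_tool", "body": {
  "deltas": [
    {"linear": [0.0005,0,0],"twist": 0},
    {"linear": [0.001,0,0],"twist": 0},
    {"linear": [0.001,0,0],"twist": 0}
  ]
}}

```text
t: 12.23
position: [0.4961, 0.0271, -0.0059]
ee_rot: [-179.0, -0.1, 91.0]
force: [0.7, -3.8, 5.7]
gripper_width: 0.0456
finger_force: 62.9
```

```bash
cat > gap.py <<'E'
from h import *
e=cam('side'); Q=cloud(e)*1000
m=lambda x0,x1,y0,y1,z0,z1:(Q[...,0]>x0)&(Q[...,0]<x1)&(Q[...,1]>y0)&(Q[...,1]<y1)&(Q[...,2]>z0)&(Q[...,2]<z1)
f=Q[m(470,525,140,162,40,56)]; print('face y',np.percentile(f[:,1],[10,50,75]).round(1),len(f))
p=Q[m(485,505,155,185,40,54)]; print('pad/screw y',np.percentile(p[:,1],[5,20,40]).round(1),len(p))
s=Q[m(455,535,20,175,58,67)]; print('top ymax',np.percentile(s[:,1],[97,99,99.8]).round(1))
go(0,0,0)
E
python3 gap.py
```

```text
face y [154.9 156.2 157.1] 149
pad/screw y [155.5 156.5 162.8] 106
top ymax [155.7 156.9 157.9]
t 12.28 pos [ 0.4961  0.027  -0.006 ] yaw 90.98 F [ 0.8 -4.4  5.9] -> linear [-0.0185 -0.4965  0.0024] twist 0.0000
```

Request:
{"method": "drive_tool", "body": {
  "deltas": [
    {"linear": [0.0005,0,0],"twist": 0},
    {"linear": [0.001,0,0],"twist": 0},
    {"linear": [0.001,0,0],"twist": 0}
  ]
}}

```text
t: 12.53
position: [0.4961, 0.028, -0.0059]
ee_rot: [-179.0, -0.1, 91.0]
force: [0.4, -3.9, 5.3]
gripper_width: 0.0453
finger_force: 62.9
```

Request:
{"method": "drive_tool", "body": {
  "deltas": [
    {"linear": [0.0004,0,0],"twist": 0},
    {"linear": [0.0007,0,0],"twist": 0},
    {"linear": [0.0007,0,0],"twist": 0}
  ]
}}

```text
t: 12.78
position: [0.4961, 0.0287, -0.0059]
ee_rot: [-179.0, -0.1, 91.0]
force: [0.5, -4.2, 5.2]
gripper_width: 0.0452
finger_force: 62.9
```

Request:
{"method": "drive_tool", "body": {
  "deltas": [
    {"linear": [0.0004,0,0],"twist": 0},
    {"linear": [0.0007,0,0],"twist": 0},
    {"linear": [0.0007,0,0],"twist": 0}
  ]
}}

```text
t: 13.03
position: [0.4961, 0.0294, -0.0059]
ee_rot: [-179.0, -0.1, 91.0]
force: [0.5, -4.7, 4.3]
gripper_width: 0.0454
finger_force: 62.9
```

Request:
{"method": "drive_tool", "body": {
  "deltas": [
    {"linear": [0.0004,0,0],"twist": 0},
    {"linear": [0.0007,0,0],"twist": 0},
    {"linear": [0.0007,0,0],"twist": 0}
  ]
}}

```text
t: 13.28
position: [0.4961, 0.0301, -0.0059]
ee_rot: [-179.0, -0.1, 91.0]
force: [0.6, -4.2, 5.2]
gripper_width: 0.0448
finger_force: 62.9
```

Request:
{"method": "drive_tool", "body": {
  "deltas": [
    {"linear": [0.0004,0,0],"twist": 0},
    {"linear": [0.0007,0,0],"twist": 0},
    {"linear": [0.0007,0,0],"twist": 0}
  ]
}}

```text
t: 13.53
position: [0.496, 0.0308, -0.0059]
ee_rot: [-179.0, -0.1, 91.0]
force: [1.4, -4.0, 5.2]
gripper_width: 0.0455
finger_force: 62.9
```

Request:
{"method": "drive_tool", "body": {
  "deltas": [
    {"linear": [0.0004,0,0],"twist": 0},
    {"linear": [0.0007,0,0],"twist": 0},
    {"linear": [0.0007,0,0],"twist": 0}
  ]
}}

```text
t: 13.78
position: [0.4961, 0.0313, -0.0059]
ee_rot: [-179.0, -0.1, 91.0]
force: [0.7, -5.0, 5.2]
gripper_width: 0.0456
finger_force: 62.9
```

```bash
python3 gap.py
```

```text
face y [159.4 160.6 161.3] 116
pad/screw y [159.9 161.4 163.2] 101
top ymax [159.7 161.1 162. ]
t 13.83 pos [ 0.496   0.0313 -0.0059] yaw 90.98 F [ 0.8 -4.6  5.1] -> linear [-0.0228 -0.4965  0.0024] twist 0.0000
```

Moved 0.5 rather than 0.7 mm: near contact. Smaller steps now.

Request:
{"method": "drive_tool", "body": {
  "deltas": [
    {"linear": [0.0004,0,0],"twist": 0},
    {"linear": [0.0004,0,0],"twist": 0}
  ]
}}

```text
t: 14.0
position: [0.496, 0.0313, -0.0059]
ee_rot: [-179.0, -0.1, 91.0]
force: [0.8, -6.3, 5.7]
gripper_width: 0.045
finger_force: 62.9
```

Request:
{"method": "drive_tool", "body": {
  "deltas": [
    {"linear": [0.0004,0,0],"twist": 0},
    {"linear": [0.0004,0,0],"twist": 0}
  ]
}}

```text
t: 14.17
position: [0.496, 0.0313, -0.006]
ee_rot: [-179.0, -0.1, 91.0]
force: [0.5, -6.5, 5.3]
gripper_width: 0.0454
finger_force: 63.0
```

Contact is felt: the position stalls at y = 0.0313 and the force climbs to 6.5 N. I'll release and rise to the handle.

Request:
{"method": "drive_tool", "body": {
  "deltas": [
    {"linear": [0.0003,0,0],"twist": 0},
    {"linear": [0.0003,0,0],"twist": 0}
  ]
}}

```text
t: 14.33
position: [0.496, 0.0312, -0.0059]
ee_rot: [-179.0, -0.1, 90.9]
force: [0.8, -7.3, 5.4]
gripper_width: 0.0449
finger_force: 63.0
```

Request:
{"method": "drive_tool", "body": {
  "deltas": [
    {"linear": [0,0,0],"twist": 0},
    {"linear": [0,0,0],"twist": 0},
    {"linear": [0,0,0],"twist": 0},
    {"linear": [0,0,0],"twist": 0}
  ],
  "claw": 0.062
}}

```text
t: 14.67
position: [0.4952, 0.0342, -0.0064]
ee_rot: [-179.0, -0.2, 91.1]
force: [0.2, 0.3, -1.0]
gripper_width: 0.0617
finger_force: 0.0
```

```bash
python3 - <<'E'
from h import *
s=observe(); print(s['gripper_width'],s['finger_force'])
go(s['position'][0],s['position'][1],.037)
R=Ro.from_euler('xyz',s['ee_rot'],degrees=True).as_matrix(); print(R.round(4))
w=cam('wrist'); P=cloud(w)
x=.45;print('handle');m=rect(P,(.47,.53,-.01,.07),.083,.1)
im=w['image'].astype(int); k=m&(im.min(-1)>110); print('knob',(P[k]*1000).mean(0),k.sum())
print('block top'); rect(P,(.46,.53,-.02,.053),.056,.0625)
print([ (int(P[v,323,1]*1e4)/10,int(P[v,323,2]*1000)) for v in range(270,330,4)])
E
```

```text
0.06173014811348494 0.0
t 14.67 pos [ 0.4952  0.0342 -0.0064] yaw 91.07 F [ 0.2  0.3 -1. ] -> linear [ 0.0002 -0.0008 -0.0434] twist 0.0000
[[-0.0188  0.9997 -0.0182]
 [ 0.9998  0.0188  0.0038]
 [ 0.0041 -0.0181 -0.9998]]
handle
4892 ctr [500.2  40.9] size [59.9 24.8] ang 1.5 zmed 93.3 sd 3.4
knob [504.88577982  35.68965022  91.79018813] 2
block top
12479 ctr [495.4  30.1] size [69.9 45.4] ang 1.5 zmed 61.0 sd 0.9
[(68.4, 63), (67.7, 64), (66.2, 63), (64.5, 62), (63.4, 63), (62.1, 62), (60.8, 62), (59.9, 63), (58.2, 62), (57.6, 64), (55.5, 62), (54.5, 62), (51.9, 60), (51.1, 61), (50.1, 61)]
```

```bash
python3 - <<'E'
from h import *
go(.4961,.0303,.037,91.1)
E
```

```text
t 14.72 pos [ 0.4953  0.0341 -0.0063] yaw 91.07 F [ 0.3  0.9 -0.3] -> linear [-0.0036 -0.0001 -0.0433] twist -0.0006
```

Request:
{"method": "drive_tool", "body": {
  "deltas": [
    {"linear": [-0.001,0,-0.01],"twist": 0},
    {"linear": [-0.0036,0,-0.025],"twist": 0},
    {"linear": [-0.0036,0,-0.038],"twist": 0},
    {"linear": [-0.0036,0,-0.0433],"twist": 0},
    {"linear": [-0.0036,0,-0.0433],"twist": 0}
  ]
}}

```text
t: 15.13
position: [0.498, 0.0297, 0.0389]
ee_rot: [-179.2, -0.2, 91.0]
force: [0.2, -0.0, 0.4]
gripper_width: 0.062
finger_force: 0.0
```

```bash
cat > hv.py <<'E'
from h import *
go(.4961,.0303,.037,91.1)
w=cam('wrist'); P=cloud(w); T=observe(); R=Ro.from_euler('xyz',T['ee_rot'],degrees=True).as_matrix(); q=(P-T['position'])@R*1000
print('block'); rect(P,(.46,.53,-.02,.053),.056,.0625)
h=(P[...,2]>.086)&(P[...,2]<.097)&(abs(P[...,0]-.497)<.022)&(abs(P[...,1]-.03)<.032)
h=cv2.morphologyEx(h.astype(np.uint8),cv2.MORPH_OPEN,np.ones((3,3)))
n,l,st,_=cv2.connectedComponentsWithStats(h)
for i in range(1,n):
    if st[i,4]>200: print('cand',st[i],[np.round(a,1) for a in cv2.minAreaRect((P[l==i][:,:2]*1000).astype(np.float32))],P[l==i][:,2].mean())
m=(abs(q[...,0])<14)&(abs(q[...,1])>20)&(abs(q[...,1])<45)&(q[...,2]>-60)&(P[...,2]>.07)
for sg in(-1,1):
    k=m&(q[...,1]*sg>0); a=q[k]; print('finger',sg,len(a),np.percentile(a[:,2],99) if len(a) else 0,np.percentile(abs(a[:,1]),2) if len(a) else 0, np.percentile(a[:,0],[2,98]))
cv2.imwrite('pics/h.png',w['image'][...,::-1])
E
python3 hv.py
```

```text
t 15.13 pos [0.498  0.0297 0.0389] yaw 91.02 F [ 0.2 -0.   0.4] -> linear [ 0.0006 -0.0019  0.0019] twist -0.0015
block
7068 ctr [498.   30.4] size [46.1 45.4] ang 0.6 zmed 60.9 sd 0.7
cand [ 291  281   55  120 4087] [array([498.1,  30.6]), array([44.5, 12.1]), np.float64(79.3)] 0.09339927705854076
finger -1 1172 -43.165577769057926 28.754278809609165 [-8.42139066 13.08975523]
finger 1 1112 -43.325251253412006 32.82127777740905 [-8.37014956 13.03189752]
```

Block at (498.0, 30.4) and handle at (498.1, 30.6); slot centre about 497.6. The fingers stand about 2.3 mm off along tool y and 1.2 mm along tool x, so I'll centre them and close on the bar.

Request:
{"method": "drive_tool", "body": {
  "deltas": [
    {"linear": [-0.0006,-0.0012,0.0012],"twist": 0},
    {"linear": [-0.0012,-0.0023,0.0016],"twist": 0},
    {"linear": [-0.0012,-0.0023,0.0016],"twist": 0}
  ]
}}

```text
t: 15.43
position: [0.4931, 0.0281, 0.0348]
ee_rot: [-178.9, -0.2, 91.0]
force: [-0.3, -0.6, 0.5]
gripper_width: 0.0621
finger_force: 0.0
```

Request:
{"method": "drive_tool", "body": {
  "deltas": [
    {"linear": [0,0,0],"twist": 0},
    {"linear": [0,0,0],"twist": 0},
    {"linear": [0,0,0],"twist": 0},
    {"linear": [0,0,0],"twist": 0},
    {"linear": [0,0,0],"twist": 0},
    {"linear": [0,0,0],"twist": 0},
    {"linear": [0,0,0],"twist": 0},
    {"linear": [0,0,0],"twist": 0}
  ],
  "claw": 0.004
}}

```text
t: 16.1
position: [0.4944, 0.0283, 0.0357]
ee_rot: [-179.0, -0.2, 91.0]
force: [0.0, -0.3, -1.0]
gripper_width: 0.0109
finger_force: 60.5
```

```bash
python3 hv.py; python3 gap.py
```

```text
t 16.10 pos [0.4944 0.0283 0.0357] yaw 91.02 F [ 0.  -0.3 -1. ] -> linear [ 0.002   0.0017 -0.0014] twist -0.0014
block
4637 ctr [496.1  39. ] size [46.2 27.1] ang 1.5 zmed 60.9 sd 0.8
cand [ 266  283  116  123 5108] [array([496.9,  29.9]), array([37.2, 37.1]), np.float64(45.5)] 0.09326730354397157
face y [159.4 160.6 161.1] 109
pad/screw y [159.7 161.5 163.9] 99
top ymax [160.2 161.4 162.2]
t 16.20 pos [0.4943 0.0283 0.0357] yaw 91.02 F [ 0.5  0.7 -1.2] -> linear [-0.0196 -0.4941  0.0441] twist 0.0000Traceback (most recent call last):
  File "hv.py", line 12, in <module>
    k=m&(q[...,1]*sg>0); a=q[k]; print('finger',sg,len(a),np.percentile(a[:,2],99) if len(a) else 0,np.percentile(abs(a[:,1]),2) if len(a) else 0, np.percentile(a[:,0],[2,98]))
                                                                                                                                                   ~~~~~~~~~~~~~^^^^^^^^^^^^^^^
    return _quantile_unchecked(
        a, q, axis, out, overwrite_input, method, keepdims, weights)
    return _ureduce(a,
                    func=_quantile_ureduce_func,
    ...<5 lines>...
                    overwrite_input=overwrite_input,
                    method=method)
    r = func(a, **kwargs)
    result = _quantile(arr,
                       quantiles=q,
    ...<2 lines>...
                       out=out,
                       weights=wgt)
    slices_having_nans = np.isnan(arr[-1, ...])
                                  ~~~^^^^^^^^^
IndexError: index -1 is out of bounds for axis 0 with size 0
```

The bar is gripped, but closing dragged the block about 1.5 mm in -x. I'll shift back and begin pressing; if the foot lands on a lip, the force will jump early.

Request:
{"method": "drive_tool", "body": {
  "deltas": [
    {"linear": [0,0.0008,0],"twist": 0},
    {"linear": [0,0.0016,0],"twist": 0},
    {"linear": [0,0.0018,0],"twist": 0},
    {"linear": [0,0.0018,0],"twist": 0}
  ]
}}

```text
t: 16.53
position: [0.4957, 0.0283, 0.0356]
ee_rot: [-179.0, -0.2, 91.0]
force: [-1.3, 0.5, 1.5]
gripper_width: 0.0107
finger_force: 60.8
```

```bash
cat > bv.py <<'E'
from h import *
go(0,0,0)
w=cam('wrist'); P=cloud(w)
rect(P,(.46,.53,.03,.053),.056,.0622)
# bed right edge (x=+65 of board) near y
k=(abs(P[...,2]-.0245)<.004)&(P[...,1]>-.0)&(P[...,1]<.05)&(P[...,0]>.52)&(P[...,0]<.58)
for y in (.005,.02,.035):
    a=P[k&(abs(P[...,1]-y)<.005)]; print(y,len(a),np.percentile(a[:,0],99)*1000 if len(a) else 0)
k=(abs(P[...,2]-.0245)<.004)&(P[...,0]>.42)&(P[...,0]<.47)
for y in (.005,.02,.035):
    a=P[k&(abs(P[...,1]-y)<.005)]; print(y,len(a),np.percentile(a[:,0],1)*1000 if len(a) else 0)
E
python3 bv.py
```

```text
t 16.53 pos [0.4957 0.0283 0.0356] yaw 91.02 F [-1.3  0.5  1.5] -> linear [-0.0195 -0.4954  0.0444] twist 0.0000
4277 ctr [497.3  41. ] size [46.1 23. ] ang 1.6 zmed 60.9 sd 0.8
0.005 1271 562.5524179557567
0.02 1382 562.2740820627989
0.035 1503 561.9867941023514
0.005 1221 433.86694533664456
0.02 1302 433.6844946354625
0.035 1389 433.4220476734531
```

Request:
{"method": "drive_tool", "body": {
  "deltas": [
    {"linear": [0,0.0003,0.0015],"twist": 0},
    {"linear": [0,0.0003,0.003],"twist": 0},
    {"linear": [0,0.0003,0.003],"twist": 0}
  ]
}}

```text
t: 16.83
position: [0.4962, 0.0283, 0.0325]
ee_rot: [-179.0, -0.2, 91.0]
force: [-1.8, 0.1, 3.9]
gripper_width: 0.0103
finger_force: 61.1
```

The foot is through the slot: 3 mm of travel at 4 N. Pressing on.

Request:
{"method": "drive_tool", "body": {
  "deltas": [
    {"linear": [0,0.0001,0.002],"twist": 0},
    {"linear": [0,0.0001,0.004],"twist": 0},
    {"linear": [0,0.0001,0.006],"twist": 0},
    {"linear": [0,0.0001,0.008],"twist": 0},
    {"linear": [0,0.0001,0.0095],"twist": 0},
    {"linear": [0,0.0001,0.0098],"twist": 0},
    {"linear": [0,0.0001,0.0098],"twist": 0}
  ]
}}

```text
t: 17.42
position: [0.4963, 0.0282, 0.0252]
ee_rot: [-179.0, -0.1, 91.0]
force: [-11.2, -0.9, 31.1]
gripper_width: 0.0104
finger_force: 76.4
```

```bash
python3 bv.py; python3 gap.py
```

```text
t 17.42 pos [0.4963 0.0282 0.0252] yaw 91.03 F [-11.2  -0.9  31.1] -> linear [-0.0193 -0.4963  0.0337] twist 0.0000
4070 ctr [497.9  41.1] size [46.5 22.9] ang 0.9 zmed 60.8 sd 0.9
0.005 1345 562.458111781009
0.02 1470 562.3414669123936
0.035 1605 561.9614864769551
0.005 1338 433.85825060710357
0.02 1437 433.6799521788372
0.035 1526 433.39134841009854
face y [159.2 160.4 161.1] 119
pad/screw y [160.1 161.3 163.3] 97
top ymax [160.  161.2 162. ]
t 17.52 pos [0.4963 0.0283 0.0252] yaw 91.03 F [-11.7  -1.7  30.6] -> linear [-0.0194 -0.4963  0.0336] twist 0.0000
```

The press stopped at 10.4 mm with 31 N. The fingertips are most likely touching the brass plate on the block. I'll back off and regrip about 4.5 mm higher.

Request:
{"method": "drive_tool", "body": {
  "deltas": [
    {"linear": [0,0,-0.004],"twist": 0},
    {"linear": [0,0,-0.008],"twist": 0},
    {"linear": [0,0,-0.0125],"twist": 0},
    {"linear": [0,0,-0.0125],"twist": 0}
  ]
}}

```text
t: 17.85
position: [0.4977, 0.0284, 0.0359]
ee_rot: [-179.2, -0.2, 91.0]
force: [0.8, 0.3, -2.8]
gripper_width: 0.0109
finger_force: 60.3
```

Request:
{"method": "drive_tool", "body": {
  "deltas": [
    {"linear": [0,0,0],"twist": 0},
    {"linear": [0,0,0],"twist": 0},
    {"linear": [0,0,0],"twist": 0},
    {"linear": [0,0,-0.002],"twist": 0},
    {"linear": [0,0,-0.0045],"twist": 0},
    {"linear": [0,0,-0.0045],"twist": 0},
    {"linear": [0,0,-0.0045],"twist": 0}
  ],
  "claw": 0.03
}}

```text
t: 18.43
position: [0.4969, 0.0283, 0.0401]
ee_rot: [-179.0, -0.2, 91.0]
force: [0.4, 0.3, 0.6]
gripper_width: 0.03
finger_force: 0.0
```

```bash
python3 bv.py; python3 hv.py 2>/dev/null
```

```text
t 18.43 pos [0.4969 0.0283 0.0401] yaw 91.02 F [0.4 0.3 0.6] -> linear [-0.0196 -0.4966  0.0482] twist 0.0000
4056 ctr [499.2  41.2] size [46.4 22.9] ang 1.2 zmed 60.9 sd 0.9
0.005 732 562.6692142112146
0.02 1243 562.3506562680051
0.035 1350 562.09233599332
0.005 803 433.9753332686242
0.02 1283 433.6021387526787
0.035 1363 433.457003110093
t 18.48 pos [0.4968 0.0283 0.04  ] yaw 91.02 F [ 0.3  0.3 -0. ] -> linear [ 0.002  -0.0006  0.003 ] twist -0.0014
block
5866 ctr [499.5  30. ] size [46.  45.3] ang 1.4 zmed 61.0 sd 0.8
cand [ 309  278   35  120 4005] [array([499.8,  30.1]), array([12., 44.]), np.float64(0.7)] 0.09348407093276694
cand [256 306  27  56 446] [array([479.7,  30.7]), array([ 9., 21.]), np.float64(1.0)] 0.0914793068262056
cand [365 307  19  59 376] [array([516.5,  30.7]), array([ 5.3, 22.4]), np.float64(0.7)] 0.0916558674186263
finger -1 351 -43.273988668073585 21.55288189615234 [7.9547493  9.27108117]
finger 1 567 -41.1648902572909 20.11019835877521 [ 8.01670663 13.0127476 ]
```

Request:
{"method": "drive_tool", "body": {
  "deltas": [
    {"linear": [0,0,0],"twist": 0},
    {"linear": [0,0,0],"twist": 0},
    {"linear": [0,0,0],"twist": 0},
    {"linear": [0,0,0],"twist": 0},
    {"linear": [0,-0.0008,0],"twist": 0},
    {"linear": [0,-0.0014,0],"twist": 0},
    {"linear": [0,-0.0014,0],"twist": 0},
    {"linear": [0,-0.0014,0],"twist": 0}
  ],
  "claw": 0.004
}}

```text
t: 19.2
position: [0.4949, 0.0282, 0.0397]
ee_rot: [-179.0, -0.2, 91.0]
force: [0.8, -0.2, -2.0]
gripper_width: 0.0106
finger_force: 63.3
```

```bash
python3 bv.py
```

```text
t 19.20 pos [0.4949 0.0282 0.0397] yaw 91.02 F [ 0.8 -0.2 -2. ] -> linear [-0.0195 -0.4945  0.0484] twist 0.0000
4134 ctr [496.5  41.5] size [22.8 46.6] ang 90.0 zmed 60.9 sd 0.8
0.005 1275 562.5538503171797
0.02 1375 562.2765746067556
0.035 1479 562.0977003041044
0.005 1174 433.88070854091364
0.02 1250 433.7714989146375
0.035 1304 433.51926922803926
```

Request:
{"method": "drive_tool", "body": {
  "deltas": [
    {"linear": [0,0.0006,0],"twist": 0},
    {"linear": [0,0.0012,0],"twist": 0},
    {"linear": [0,0.0012,0.0015],"twist": 0},
    {"linear": [0,0.0012,0.003],"twist": 0},
    {"linear": [0,0.0012,0.003],"twist": 0}
  ]
}}

```text
t: 19.67
position: [0.4964, 0.0283, 0.0369]
ee_rot: [-179.0, -0.2, 91.0]
force: [-1.7, -0.7, 3.9]
gripper_width: 0.0108
finger_force: 63.9
```

Request:
{"method": "drive_tool", "body": {
  "deltas": [
    {"linear": [0,0,0.002],"twist": 0},
    {"linear": [0,0,0.004],"twist": 0},
    {"linear": [0,0,0.005],"twist": 0},
    {"linear": [0,0,0.005],"twist": 0}
  ]
}}

```text
t: 20.0
position: [0.4965, 0.0283, 0.0322]
ee_rot: [-179.0, -0.2, 91.0]
force: [-2.5, 0.1, 7.5]
gripper_width: 0.0108
finger_force: 64.5
```

Request:
{"method": "drive_tool", "body": {
  "deltas": [
    {"linear": [0,0,0.001],"twist": 0},
    {"linear": [0,0,0.0025],"twist": 0},
    {"linear": [0,0,0.0025],"twist": 0}
  ]
}}

```text
t: 20.25
position: [0.4964, 0.0283, 0.0298]
ee_rot: [-179.0, -0.2, 91.0]
force: [-2.7, -1.6, 9.3]
gripper_width: 0.0107
finger_force: 64.7
```

Request:
{"method": "drive_tool", "body": {
  "deltas": [
    {"linear": [0,0,0.001],"twist": 0},
    {"linear": [0,0,0.002],"twist": 0},
    {"linear": [0,0,0.002],"twist": 0}
  ]
}}

```text
t: 20.5
position: [0.4965, 0.0283, 0.028]
ee_rot: [-179.0, -0.2, 91.0]
force: [-3.5, -1.4, 10.9]
gripper_width: 0.0105
finger_force: 64.9
```

Request:
{"method": "drive_tool", "body": {
  "deltas": [
    {"linear": [0,0,0.0006],"twist": 0},
    {"linear": [0,0,0.001],"twist": 0},
    {"linear": [0,0,0.001],"twist": 0}
  ]
}}

```text
t: 20.75
position: [0.4965, 0.0283, 0.0272]
ee_rot: [-179.0, -0.1, 91.0]
force: [-4.0, -0.5, 11.1]
gripper_width: 0.0108
finger_force: 65.0
```

The press is 12.5 mm at 11 N, which agrees with the spring. I'll nudge gently toward the sample to make sure it is snug before turning.

Request:
{"method": "drive_tool", "body": {
  "deltas": [
    {"linear": [0.0008,0,0.0003],"twist": 0},
    {"linear": [0.0015,0,0.0003],"twist": 0},
    {"linear": [0.0015,0,0.0003],"twist": 0}
  ]
}}

```text
t: 21.0
position: [0.4965, 0.0284, 0.0269]
ee_rot: [-179.0, -0.1, 91.0]
force: [-4.3, -4.2, 11.8]
gripper_width: 0.01
finger_force: 65.0
```

Request:
{"method": "drive_tool", "body": {
  "deltas": [
    {"linear": [0.0008,0,0],"twist": 0},
    {"linear": [0.0012,0,0],"twist": 0},
    {"linear": [0.0012,0,0],"twist": 0}
  ]
}}

```text
t: 21.25
position: [0.4965, 0.0284, 0.0269]
ee_rot: [-179.0, 0.0, 90.9]
force: [-2.3, -6.2, 11.1]
gripper_width: 0.0104
finger_force: 65.0
```

```bash
python3 bv.py; python3 gap.py; python3 -c "
from h import *
w=load('wrist');P=cloud(w)*1000
print([(round(float(P[v,u,1]),1),round(float(P[v,u,2]),1)) for u in (300,) for v in range(270,316,3)])
print(observe()['q'].round(0))"
```

```text
t 21.25 pos [0.4965 0.0284 0.0269] yaw 90.93 F [-2.3 -6.2 11.1] -> linear [-0.0204 -0.4963  0.0353] twist 0.0000
4058 ctr [498.2  41.4] size [46.8 22.7] ang 0.2 zmed 60.8 sd 0.9
0.005 1331 562.3853193928193
0.02 1453 562.2275811189138
0.035 1559 562.0001093394968
0.005 1313 433.9224749843704
0.02 1424 433.7668140618847
0.035 1516 433.44650361599764
face y [159.  160.4 161. ] 120
pad/screw y [159.5 161.6 163.5] 103
top ymax [160.1 161.2 162.1]
t 21.35 pos [0.4965 0.0284 0.0269] yaw 90.92 F [-2.9 -5.8 11.4] -> linear [-0.0204 -0.4963  0.0353] twist 0.0000
[(50.2, 61.4), (49.2, 61.9), (47.6, 60.8), (46.4, 60.9), (45.4, 61.3), (43.9, 60.9), (42.6, 60.7), (41.2, 60.3), (40.1, 60.5), (38.9, 60.7), (40.8, 67.8), (40.9, 70.7), (40.7, 72.6), (40.9, 75.6), (40.9, 77.9), (40.2, 78.9)]
[ 16.  29. -26. 117.  19.  40. -22.]
```

Request:
{"method": "drive_tool", "body": {
  "deltas": [
    {"linear": [0.0006,0,0],"twist": 0},
    {"linear": [0.0012,0,0],"twist": 0},
    {"linear": [0.0012,0,0],"twist": 0}
  ]
}}

```text
t: 21.6
position: [0.4966, 0.0287, 0.0269]
ee_rot: [-179.0, 0.1, 90.9]
force: [-2.7, -6.8, 11.7]
gripper_width: 0.0105
finger_force: 65.0
```

Request:
{"method": "drive_tool", "body": {
  "deltas": [
    {"linear": [0.0006,0,0],"twist": 0},
    {"linear": [0.0008,0,0],"twist": 0},
    {"linear": [0.0008,0,0],"twist": 0}
  ]
}}

```text
t: 21.85
position: [0.4967, 0.0292, 0.0269]
ee_rot: [-179.0, 0.1, 90.9]
force: [-3.0, -9.6, 10.7]
gripper_width: 0.0106
finger_force: 65.0
```

Request:
{"method": "drive_tool", "body": {
  "deltas": [
    {"linear": [0.0004,0,0],"twist": 0},
    {"linear": [0.0004,0,0],"twist": 0}
  ]
}}

```text
t: 22.02
position: [0.4967, 0.0292, 0.0269]
ee_rot: [-179.0, 0.1, 90.9]
force: [-2.6, -9.4, 12.4]
gripper_width: 0.0103
finger_force: 65.0
```

```bash
python3 -c "
from h import *
go(0,0,0)
w=cam('wrist');P=cloud(w)*1000
im=w['image']
cv2.imwrite('pics/f.png',np.vstack([cv2.resize(im[240:330,230:420,::-1],None,fx=4,fy=4,interpolation=cv2.INTER_CUBIC)]))"
```

```text
t 22.02 pos [0.4967 0.0292 0.0269] yaw 90.85 F [-2.6 -9.4 12.4] -> linear [-0.0218 -0.4965  0.0353] twist 0.0000
```

View pics/f.png

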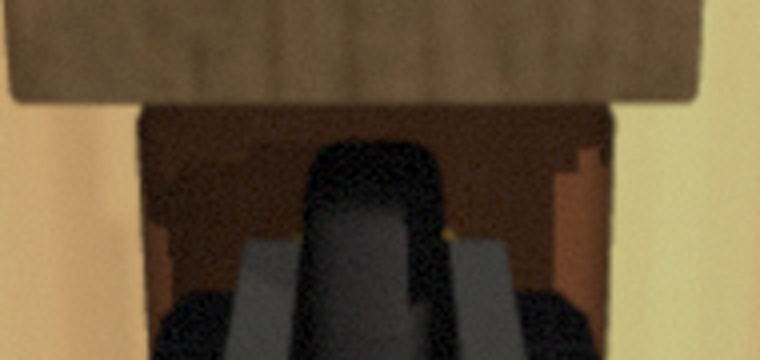

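The block is flush against the sample: no gap at row 103 of the crop, and the edges are parallel. Now the quarter turn.

Request:
{"method": "drive_tool", "body": {
  "deltas": [
    {"linear": [0,0,0.0003],"twist": -0.1},
    {"linear": [0,0,0.0003],"twist": -0.2},
    {"linear": [0,0,0.0003],"twist": -0.3},
    {"linear": [0,0,0.0003],"twist": -0.4},
    {"linear": [0,0,0.0003],"twist": -0.5},
    {"linear": [0,0,0.0003],"twist": -0.6},
    {"linear": [0,0,0.0003],"twist": -0.6}
  ]
}}

```text
t: 22.65
position: [0.4966, 0.029, 0.0265]
ee_rot: [-179.1, -0.5, 125.5]
force: [-2.8, -9.4, 11.7]
gripper_width: 0.0109
finger_force: 65.1
```

Request:
{"method": "drive_tool", "body": {
  "deltas": [
    {"linear": [0,0,0],"twist": -0.1},
    {"linear": [0,0,0],"twist": -0.2},
    {"linear": [0,0,0],"twist": -0.3},
    {"linear": [0,0,0],"twist": -0.4},
    {"linear": [0,0,0],"twist": -0.5},
    {"linear": [0,0,0],"twist": -0.6},
    {"linear": [0,0,0],"twist": -0.7},
    {"linear": [0,0,0],"twist": -0.8},
    {"linear": [0,0,0],"twist": -0.9},
    {"linear": [0,0,0],"twist": -0.965}
  ]
}}

```text
t: 23.48
position: [0.4968, 0.0286, 0.0264]
ee_rot: [-179.8, -1.0, -179.2]
force: [-2.4, -9.1, 12.2]
gripper_width: 0.0104
finger_force: 65.1
```

Request:
{"method": "drive_tool", "body": {
  "deltas": [
    {"linear": [0,0,0],"twist": 0},
    {"linear": [0,0,0],"twist": 0}
  ]
}}

```text
t: 23.65
position: [0.4968, 0.0286, 0.0264]
ee_rot: [-179.8, -1.0, -179.5]
force: [-2.1, -9.6, 11.9]
gripper_width: 0.0105
finger_force: 65.1
```

```bash
python3 -c "
from h import *
s=observe();go(s['position'][0],s['position'][1],s['position'][2]+.012)
print(s['moment'],s['q'].round(0))"; python3 gap.py
```

```text
t 23.65 pos [0.4968 0.0286 0.0264] yaw -179.47 F [-2.1 -9.6 11.9] -> linear [ 0.0002 -0.     -0.012 ] twist 0.0000
[-2.542977    0.42649631  0.02476092] [ 32.  35. -48. 116.  37.  46.  53.]
face y [159.5 160.5 161.2] 116
pad/screw y [159.7 161.5 163.3] 98
top ymax [160.2 161.4 162.7]
t 23.70 pos [0.4968 0.0287 0.0264] yaw -179.49 F [-3.  -9.1 12.7] -> linear [ 0.4965 -0.0241  0.0349] twist 0.0000
```

Turned to 180.5°. Now I'll let the foot rise against the lips.

Request:
{"method": "drive_tool", "body": {
  "deltas": [
    {"linear": [0,0,-0.0006],"twist": 0},
    {"linear": [0,0,-0.0012],"twist": 0},
    {"linear": [0,0,-0.0018],"twist": 0},
    {"linear": [0,0,-0.0018],"twist": 0}
  ]
}}

```text
t: 24.03
position: [0.4968, 0.0287, 0.0282]
ee_rot: [-179.8, -1.0, -179.5]
force: [-2.5, -9.4, 10.2]
gripper_width: 0.0103
finger_force: 64.9
```

Request:
{"method": "drive_tool", "body": {
  "deltas": [
    {"linear": [0,0,-0.0005],"twist": 0},
    {"linear": [0,0,-0.001],"twist": 0},
    {"linear": [0,0,-0.001],"twist": 0}
  ]
}}

```text
t: 24.28
position: [0.4967, 0.0286, 0.0285]
ee_rot: [-179.8, -1.0, -179.5]
force: [-0.1, -9.3, 3.5]
gripper_width: 0.0105
finger_force: 63.8
```

The foot is hooked: z stops at 0.0285 and the vertical load drops to 3.5 N. I'll take the remaining push off before opening.

Request:
{"method": "drive_tool", "body": {
  "deltas": [
    {"linear": [0,-0.001,-0.0003],"twist": 0},
    {"linear": [0,-0.002,-0.0004],"twist": 0},
    {"linear": [0,-0.0025,-0.0004],"twist": 0},
    {"linear": [0,-0.0025,-0.0004],"twist": 0}
  ]
}}

```text
t: 24.62
position: [0.4967, 0.0286, 0.0287]
ee_rot: [180.0, -1.0, -179.4]
force: [1.4, -6.8, -4.0]
gripper_width: 0.0104
finger_force: 63.0
```

Request:
{"method": "drive_tool", "body": {
  "deltas": [
    {"linear": [0,-0.0015,0.0003],"twist": 0},
    {"linear": [0,-0.0025,0.0003],"twist": 0},
    {"linear": [0,-0.0035,0.0003],"twist": 0},
    {"linear": [0,-0.0035,0.0003],"twist": 0}
  ]
}}

```text
t: 24.95
position: [0.4966, 0.0282, 0.0287]
ee_rot: [179.7, -0.9, -179.3]
force: [3.0, -0.9, -4.0]
gripper_width: 0.0106
finger_force: 62.9
```

Request:
{"method": "drive_tool", "body": {
  "deltas": [
    {"linear": [0,0,0.0004],"twist": 0},
    {"linear": [0,0,0.0004],"twist": 0}
  ]
}}

```text
t: 25.12
position: [0.4967, 0.0282, 0.0286]
ee_rot: [179.8, -0.9, -179.3]
force: [1.0, 0.3, -0.8]
gripper_width: 0.0108
finger_force: 63.5
```

Request:
{"method": "drive_tool", "body": {
  "deltas": [
    {"linear": [0,0,0],"twist": 0},
    {"linear": [0,0,0],"twist": 0},
    {"linear": [0,0,0],"twist": 0},
    {"linear": [0,0,-0.005],"twist": 0},
    {"linear": [0,0,-0.02],"twist": 0},
    {"linear": [0,0,-0.05],"twist": 0},
    {"linear": [0,0,-0.09],"twist": 0},
    {"linear": [0,0,-0.12],"twist": 0},
    {"linear": [0,0,-0.12],"twist": 0}
  ],
  "claw": 0.03
}}

```text
t: 25.87
position: [0.5023, 0.0284, 0.1541]
ee_rot: [179.8, -0.5, -179.3]
force: [0.3, 1.1, 0.2]
gripper_width: 0.0299
finger_force: 0.0
```

```bash
python3 gap.py; python3 - <<'E'
from h import *
s=observe(); print(s['position'],s['force'],s['gripper_width'])
w=cam('wrist'); P=cloud(w)
print('block'); rect(P,(.46,.54,-.02,.0495),.056,.0625)
print('handle'); rect(P,(.46,.54,-.02,.08),.074,.095)
print('sample'); rect(P,(.45,.54,.055,.19),.056,.07)
# profile of heights across joint between block and sample
for x in (.482,.490,.506,.513):
    print(x,[ (round(y*1000,1),round(float(P[int(round(v)),int(round(u)),2])*1000)) for y in np.arange(.047,.06,.001) for u,v in [proj(w,[x,y,.0615])] if 0<=v<480 and 0<=u<640])
E
```

```text
face y [159.  160.4 161. ] 121
pad/screw y [159.9 161.1 163.3] 103
top ymax [160.  161.  161.9]
t 25.92 pos [0.5008 0.0275 0.1516] yaw -179.32 F [0.2 0.6 0.1] -> linear [ 0.4994 -0.0219  0.157 ] twist 0.0000
[0.50079682 0.02747758 0.15160987] [0.22767946 0.61514918 0.06995817] 0.03019170165720781
block
2498 ctr [498.5  28.4] size [45.2 42.7] ang 0.8 zmed 60.9 sd 0.9
handle
1257 ctr [498.3  30.2] size [43.8 11.7] ang 0.7 zmed 82.6 sd 1.1
sample
14582 ctr [495.1 108.8] size [ 63.9 108.4] ang 1.3 zmed 63.1 sd 0.8
0.482 [(np.float64(47.0), 61), (np.float64(48.0), 62), (np.float64(49.0), 60), (np.float64(50.0), 60), (np.float64(51.0), 62), (np.float64(52.0), 60), (np.float64(53.0), 60), (np.float64(54.0), 63), (np.float64(55.0), 63), (np.float64(56.0), 64), (np.float64(57.0), 64), (np.float64(58.0), 63), (np.float64(59.0), 63)]
0.49 [(np.float64(47.0), 61), (np.float64(48.0), 61), (np.float64(49.0), 61), (np.float64(50.0), 62), (np.float64(51.0), 61), (np.float64(52.0), 60), (np.float64(53.0), 62), (np.float64(54.0), 63), (np.float64(55.0), 63), (np.float64(56.0), 62), (np.float64(57.0), 63), (np.float64(58.0), 63), (np.float64(59.0), 64)]
0.506 [(np.float64(47.0), 61), (np.float64(48.0), 61), (np.float64(49.0), 61), (np.float64(50.0), 60), (np.float64(51.0), 61), (np.float64(52.0), 60), (np.float64(53.0), 57), (np.float64(54.0), 63), (np.float64(55.0), 63), (np.float64(56.0), 62), (np.float64(57.0), 63), (np.float64(58.0), 63), (np.float64(59.0), 63)]
0.513 [(np.float64(47.0), 60), (np.float64(48.0), 60), (np.float64(49.0), 61), (np.float64(50.0), 61), (np.float64(51.0), 59), (np.float64(52.0), 59), (np.float64(53.0), 58), (np.float64(54.0), 62), (np.float64(55.0), 63), (np.float64(56.0), 63), (np.float64(57.0), 63), (np.float64(58.0), 64), (np.float64(59.0), 62)]
```

```bash
python3 -c "
from h import *
print(job_done())"
```

```text
the job is handed in; nothing more can be done
None
```

I handed the job in at about 26 s: the stop is clamped against the sample, with its T-foot turned across under the lips and the handle about 11.4 mm down. The last push stalled at 9.6 N and I saw no gap, but I had no finer check for play. The wrist force reached 31 N once, when the first press was stopped, probably by the fingertips meeting the block, and I had to regrip higher.

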